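Seal the next sample jar in the bench lid press

ROBOT

A 6-joint arm with a two-finger parallel gripper is mounted at the origin on a cart in front of the work surface, level with it; the furniture and walls round the work are solid. World frame = base frame: x ahead of the robot, y to its left, z up, the work surface at z = 0. Lengths are in mm, angles in rad, forces in N, time in s.
With the tool pointing down it reaches from about 350 to 875 mm from the base axis. Payload 4.2 kg.
Tool frame: the origin (TCP) lies at the very end of the fingers, on their centre line; the grasp point (between the pads) lies arm.hold_point_z behind it (arm.hold_point_z is the distance from the TCP to the grasp point, in mm); y points along the fingers, x is the direction in which the jaws open and shut, and the axes are right-handed (so a half turn about y gives the same grasp; the last joint's range is limited). The gripper opens to 85 mm and grips with 20 to 120 N. Pads are 22 mm wide; open, the fingers measure 114 mm over their backs; the gripper's body (76 mm by 85 mm) begins 54 mm behind the grasp point. The pads swing forward as they close: fully open they stand 13 mm farther back than shut.
Start: joints at [1.382, 0.385, 0.008, 0, -1.194, -0.259], TCP at [270.581, 563.369, 231.312] pointing down, gripper open.
Joint ranges: [-3.14, 3.14], [-1.21, 2.06], [-1.07, 1.41], [-3.16, 2.05], [-2.99, -0.16], [-3.1, 3.1]. Speed limits (rad/s): [2.79, 2.79, 3.14, 3.14, 3.14, 3.14].

INTERFACE

Orientations are given as a unit quaternion [x, y, z, w].
In Python, from bench import arm gives the robot as it stands.
- The arm moves only by the shell command python3 -m creep 'ROWS'. ROWS is JSON, a list of rows, each a list of 3 entries, a list of its own where there are three numbers: the shift along the world's x, y, z in mm, then the turn, a rotation vector about the world's x, y, z in rad, then the gripper command: -1 is shut, 1 is fully open, values between are in proportion. In form: [[[dx, dy, dz], [wx, wy, wz], jaw], ...]. A call has 1 to 12 rows; each row is the pose to reach, as a shift and turn from the pose commanded when the call began; what a row does not reach only later rows make up. A row lasts 1/12 s, in which the tool goes at most 41.7 mm and 7.16 degrees, less where a joint would pass 70% of its speed; a pose out of reach is approached as far as the arm can. A call with a gripper value outside its range is refused whole. The fingers move at their own pace and stop on an object; the grip force is fixed at half the most. Time passes only in rows, so rows that repeat a pose let the fingers close. It gives the time, the measured TCP pose, the force and the opening at its end, in the units of the state.
- arm.read_state(): the state, without advancing time (a new reading comes with each control period).
- arm.get_image(name): name is "scene" or "top" or "wrist"; returns (picture, depth): 480x640x3 uint8, red, green, blue; 480x640 float32, mm along the optical axis (not along the pixel's ray), 0 where there is no reading.
- arm.camera_params(name): a dict with "camera_matrix" (3x3 intrinsics, pixels), "extrinsics" (4x4, takes a point from world to camera coordinates); the wrist camera has in their place "T_tool_cam" (4x4, takes a point from camera to tool coordinates, whose origin is the TCP and whose axes are the tool frame's). Camera axes: x right, y down, z forward; pixel columns grow to the right and rows downward; lengths in mm; the calibration is good to about 2 mm. A picture is of the moment at which its call begins: read the wrist's pose just before it. camera_params takes no time and is no camera call.
- arm.job_done(): hands the job in, once; it reports no verdict.
The state is a dict: "clock": time; "joints": joint angles; "joint_vel": joint speeds; "joint_efforts": joint torques, N m; "position": TCP position; "ee_rot": TCP orientation; "contact_force": force on the tool from outside, world axes, zero at the start; "wrist_torque": the same for the moment, N m; "gripper_width": finger opening in mm.
Only numpy, scipy, OpenCV 4.12 (cv2) and the standard library are available. Lean on these libraries where they do the work, as an engineer would, in place of code of your own. Each camera call takes 0.05 s, during which the arm holds its last target.

TASK

Take the jar that is already sealed off the front of the lid press and stand it upright on the finished-jar tray (the one that holds only another sealed jar). Then take the jar whose lid still stands proud from among the bottles on the supply tray, stand it on the press plate and push it home into the V-block under the head, until it rests squarely against both faces. Pull the press lever down until the lid is fully shut, let the lever back up, and leave the jar standing in the V-block; disturb none of the other things.

Things in the scene. Friction and masses are not known exactly. Their poses are not given: they have to be found in the camera images.
- press: Grey bench lid press, fixed. Origin on the worktop, vertically below the axis on which a jar seats; x points from its open front to its column, y to its left, z up; yaw varies. Steel plate: top at z = 12 mm, x -150 to +140, y -60 to +60. Column: x 83 to 130, y -25 to +25. A jar is stood on the plate in front of the V-block, then pushed in from the front, low down, with the hand leaning back.
- v_apex (a point): Where the two upright faces of the V-block meet, at plate height, 37 mm behind the nest axis. The faces are 45 mm high and run 43 mm forward and outward from here at 45 degrees either side of the press's x (90 degrees between them); the mouth, 61 mm wide, opens to press -x at about x = +6 mm.
- head_front (a point): Middle of the lower front edge of the press head, which overhangs the V-block: it fills press x -30 to +121, y -30 to +30, z 176 to 235 mm, with the ram's cup below it, so no hand can stand upright above a jar in the V-block.
- ram: The ram, part of the press; goes straight down 34 mm per rad of lever. Ends in a downward cup on the nest axis, 63 mm outside, 55 mm inside, 5 mm deep; with the lever up its rim is 132 mm above the worktop, 20 mm above the proud lid of a jar on the plate. Its origin is the press's while the lever is up.
- nest (a point): Point on the plate top on the axis of the V nest: the centre of the jar's underside lies here when the jar touches both faces. Axes as the press.
- plate_front (a point): Middle of the free front part of the plate, on its top, 105 mm in front of the nest axis (press -x). Axes as the press.
- lever (a joint): Press lever, hinge along press y at press x +35, y -46, z 207 mm (right-hand side), 120 mm from pivot to ball. 0 = up (70 degrees above level, leaning to the front); grows to 1.1 rad as it is pulled forward and down. A spring returns it to 0 when freed; pulling takes 3 to 12 N at the ball. The cup meets the lid at about 0.74 rad; the lid is home, and it turns solid, at about 0.97.
- lever_ball (a point): Centre of the black ball, 30 mm diameter, on the end of the lever (about 320 mm above the worktop at rest, about 237 mm when the lid is home); it can be pinched from above, across the press.
- jar: The jar to be sealed: 52 mm diameter amber jar with a plain paper band and a flat round press-on metal lid, 50 mm diameter and 12 mm deep, which stands up to 8 mm proud at the start, showing the narrow neck. Origin at the centre of its underside, z up along its axis. Straight side from 4 to 77 mm up: hold it there, below the lid. 92 mm tall once sealed, about 100 mm before. 190 to 330 g. Stands on the supply tray in a row with two bottles.
- lid_top (a point): Centre of the top of that jar's lid.
- lid (a joint): How far that lid has been pushed down on its jar: 0 = fully proud, 0.008 m = home on the shoulder (starts between 0 and 0.0015). It slides with about 12 N of friction and stays where it is left.
- sealed_jar: Sealed jar left on the front of the press plate: 52 mm diameter amber jar with a plain paper band and a flat round press-on metal lid, 50 mm diameter and 12 mm deep, already pressed home; 92 mm tall, 190 to 340 g. Origin at the centre of its underside, z up along its axis.
- stored_jar: Another sealed jar, same as the last, standing on the finished-jar tray; leave it where it is.
- supply_tray: White tub lid lying flat, 135 (x) x 185 (y) x 11 mm, fixed; carries a row along its y: the jar to be sealed and two small bottles, about 60 mm apart from centre to centre. Origin at the centre of its underside. It may lie to the left or the right of the press.
- finished_tray: The same kind of tub lid on the other side of the press, fixed, 135 (x) x 185 (y) x 11 mm, flat top 128 x 178 mm at z = 11; holds the stored jar, towards its -x edge, and room for one more. Origin at the centre of its underside.
- bottle_a: Small white bottle, 36 mm diameter, 87 mm tall, on the supply tray; origin at the centre of its underside.
- bottle_b: Small white bottle, 40 mm diameter, 91 mm tall, on the supply tray; origin at the centre of its underside.
Mind the look-alikes: they are no part of the job. Leave any yellow look-alike of the sealed_jar alone.

How it is judged (in metres and radians):
On the way, in this order (a step that is already met when the one before it is completed fails the run):
1. the sealed jar stands upright on the finished-jar tray (x of sealed_jar in the frame of finished_tray between -0.058 and 0.058 m and y of sealed_jar in the frame of finished_tray between -0.083 and 0.083 m and z of sealed_jar in the frame of finished_tray between 0.009 and 0.014 m and angle between sealed_jar's own z axis and vertical below 0.06 rad), for 0.2 s.
2. the other jar is home in the V-block, upright and against both faces, its lid still proud (x of jar in the frame of nest between -0.002 and 0.002 m and y of jar in the frame of nest between -0.002 and 0.002 m and z of jar in the frame of nest between -0.002 and 0.003 m and angle between jar's own z axis and vertical below 0.04 rad and value of joint lid below 0.003 m), for 0.3 s.
3. the press, lever down, has pushed the lid fully home with the jar still in the V-block (x of jar in the frame of nest between -0.002 and 0.002 m and y of jar in the frame of nest between -0.002 and 0.002 m and z of jar in the frame of nest between -0.002 and 0.003 m and angle between jar's own z axis and vertical below 0.04 rad and value of joint lid above 0.0068 m and value of joint lever above 0.85 rad), for 0.1 s.
At the end, for the whole second after the job is handed in: New jar upright (2 degrees) in the V-block, axis within 2 mm of the nest axis in x and y, lid within 1.2 mm of home, lever up (below 0.12 rad); first sealed jar upright on the finished tray, axis within 58 mm (x) and 83 mm (y) of its centre; both at rest (all of step 1 and x of jar in the frame of nest between -0.002 and 0.002 m and y of jar in the frame of nest between -0.002 and 0.002 m and z of jar in the frame of nest between -0.002 and 0.003 m and angle between jar's own z axis and vertical below 0.04 rad and value of joint lid above 0.0068 m and value of joint lever below 0.12 rad and linear speed of each of jar, sealed_jar below 0.01 m/s); the robot touches nothing.
It fails at once if the lid is pressed down while its jar is not in the V-block (value of joint lid above 0.004 m and horizontal distance between jar and nest above 0.006 m).
It fails at once if one of the jars is tipped over (angle between any of jar, sealed_jar's own z axis and vertical above 0.7 rad).
It fails at once if the stored jar or a bottle is shifted by more than 25 mm or tipped (distance of any of stored_jar, bottle_a, bottle_b from where it was at the start of the episode above 0.025 m or angle between any of stored_jar, bottle_a, bottle_b's own z axis and vertical above 0.3 rad).
It also fails if it takes over 72 s, if anything falls off the work surface, if the arm or the gripper's body presses on something with over 40 N, if the wrist force passes 120 N, or if a joint passes its speed limit or range.

## Working session

There is one attempt and no reset: what is moved stays moved. The work goes in short steps, Python scripts to look and compute and a shell command to move; the robot and the scene stay as the last step left them, time stands still between calls to the robot, and variables do not carry over. Pictures are saved under pics/ and viewed, and the job is handed in when it is done.

```bash
ls; mkdir -p pics; cat > h.py <<'E'
import numpy as np,cv2
from bench import arm
def snap(name,fn):
    s=arm.read_state(); im,d=arm.get_image(name); cv2.imwrite('pics/'+fn+'.png',im[:,:,::-1]); np.savez('pics/'+fn+'.npz',im=im,d=d,p=s['position'],q=s['ee_rot']); return im,d,s
def cloud(name,d,s=None):
    P=arm.camera_params(name);K=np.array(P['camera_matrix'])
    v,u=np.mgrid[:480,:640]
    X=np.stack([(u-K[0,2])/K[0,0]*d,(v-K[1,2])/K[1,1]*d,d],-1)
    if name=='wrist':
        from scipy.spatial.transform import Rotation as R
        T=np.array(P['T_tool_cam']);X=X@T[:3,:3].T+T[:3,3]
        return X@R.from_quat(s['ee_rot']).as_matrix().T+np.array(s['position'])
    E=np.array(P['extrinsics']); return (X-E[:3,3])@E[:3,:3]
E
python3 - <<'E'
from h import *
for n in ['scene','top']: snap(n,n+'0')
print(arm.read_state()); print(arm.hold_point_z)
for n in ['scene','top','wrist']: print(arm.camera_params(n))
E
```

```text
pics
{'clock': 0.1, 'joints': array([ 1.38156138e+00,  3.85512706e-01,  6.77708045e-03, -4.44828553e-04,
       -1.19400431e+00, -2.58545933e-01]), 'joint_vel': array([ 0.00034935, -0.0028157 ,  0.0031051 ,  0.00401748, -0.00044512,
       -0.00100907]), 'joint_efforts': array([ 5.35124201e-06, -3.93322849e+01,  1.88927454e+01,  4.19793472e+00,
       -2.64512324e-03,  5.33217246e-06]), 'position': array([270.39162398, 562.91125624, 230.3152752 ]), 'ee_rot': array([ 0.37703458, -0.59816071,  0.59896616, -0.37588326]), 'contact_force': array([-0.63463875,  0.31175205,  0.65363854]), 'wrist_torque': array([-0.0443297 ,  0.01065618,  0.00800383]), 'gripper_width': 85.35698868372234}
18.700000000000003
{'camera_matrix': array([[501.96274141,   0.        , 313.74976724],
       [  0.        , 501.96274141, 233.71669604],
       [  0.        ,   0.        ,   1.        ]]), 'extrinsics': array([[ 5.87761297e-01, -8.08965055e-01, -1.05922887e-02,
        -2.38871465e+02],
       [-3.28842329e-01, -2.26920387e-01, -9.16716892e-01,
         3.41674287e+02],
       [ 7.39188325e-01,  5.4229390
[... 494 characters left out ...]
       [ 5.18978050e-02,  1.57723915e-02, -9.98527841e-01,
         1.49376957e+03],
       [ 0.00000000e+00,  0.00000000e+00,  0.00000000e+00,
         1.00000000e+00]])}
{'camera_matrix': array([[363.58615219,   0.        , 318.9913613 ],
       [  0.        , 363.58615219, 239.21056059],
       [  0.        ,   0.        ,   1.        ]]), 'T_tool_cam': array([[ 9.99999646e-01, -6.33350140e-04, -5.54620307e-04,
        -2.96512609e-01],
       [ 3.64844844e-04, -2.67681413e-01,  9.63507409e-01,
        -1.41767590e+02],
       [-7.58699100e-04, -9.63507270e-01, -2.67681087e-01,
         6.79575313e+01],
       [ 0.00000000e+00,  0.00000000e+00,  0.00000000e+00,
         1.00000000e+00]])}
```

View pics/scene0.png

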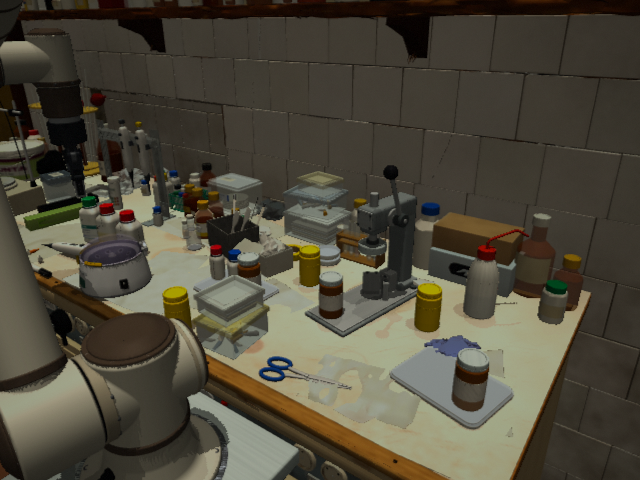

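View pics/top0.png

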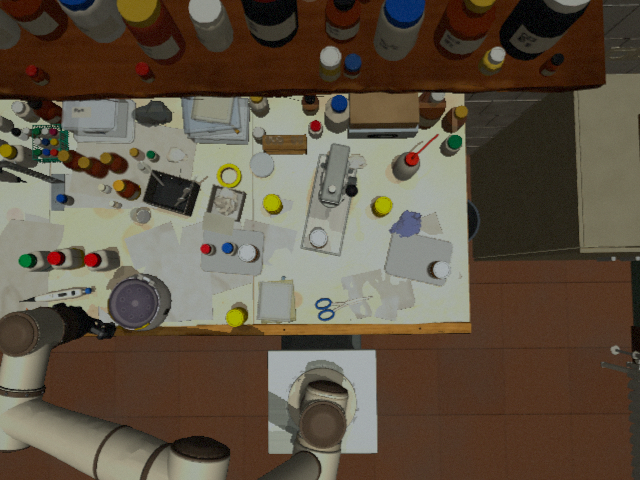

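```bash
python3 - <<'E'
from h import *
from scipy.spatial.transform import Rotation as R
print(R.from_quat([ 0.37703458, -0.59816071,  0.59896616, -0.37588326]).as_matrix().round(3))
im=cv2.imread('pics/top0.png'); cv2.imwrite('pics/top0z.png',cv2.resize(im[180:420,40:560],None,fx=1.5,fy=1.5,interpolation=cv2.INTER_CUBIC))
E
```

```text
[[-0.433 -0.001  0.901]
 [-0.901 -0.002 -0.433]
 [ 0.002 -1.     0.   ]]
```

```bash
cat > m.py <<'E'
from h import *
T=np.load('pics/top0.npz');S=np.load('pics/scene0.npz')
ct=cloud('top',T['d']);cs=cloud('scene',S['d'])
def at(c,u,v):print((u,v),c[v,u].round(1))
E
python3 - <<'E'
from m import *
for u,v in [(318,238),(247,253),(228,248),(206,249),(440,269),(418,250),(215,262),(306,246),(273,203),(383,205),(236,316),(352,190),(332,188),(275,300),(330,310),(340,175),(404,163)]: at(ct,u,v)
# height image over region
h=ct[...,2]
def circ(c,x,y,r,z0,z1):
    m=(np.hypot(c[...,0]-x,c[...,1]-y)<r)&(c[...,2]>z0)&(c[...,2]<z1)
    p=c[m]
    (cx,cy),rad=cv2.minEnclosingCircle(p[:,:2].astype(np.float32))
    print('circ',(x,y),len(p),p[:,2].mean().round(1),p[:,2].max().round(1),'mean',p[:,:2].mean(0).round(1),'mec',round(cx,1),round(cy,1),round(rad,1))
for u,v,z0,z1 in [(318,238,95,120),(247,253,100,125),(440,269,95,120),(228,248,85,115),(206,249,80,115)]:
    p=ct[v,u]; circ(ct,p[0],p[1],33,z0,z1)
E
```

```text
(318, 238) [472.9   6.9 100.5]
(247, 253) [432.8 203.6 112.1]
(228, 248) [447.7 257.8 103.1]
(206, 249) [445.9 321.   95.5]
(440, 269) [ 383.  -328.1  106. ]
(418, 250) [ 440.1 -287.3   10.8]
(215, 262) [411.3 313.9   6.6]
(306, 246) [455.5  42.8  13.8]
(273, 203) [573.4 132.3  94.1]
(383, 205) [ 563.9 -176.2   93.3]
(236, 316) [258.5 237.3  95.6]
(352, 190) [568.4 -74.  333.5]
(332, 188) [584.5 -29.2 268.6]
(275, 300) [302.7 127.  112.3]
(330, 310) [266.3 -25.9   7. ]
(340, 175) [623.1 -50.8 234.8]
(404, 163) [ 673.7 -230.7  131.7]
circ (np.float64(472.85960458856704), np.float64(6.940856448897803)) 250 104.0 112.7 mean [473.4   6.5] mec 473.6 6.6 24.8
circ (np.float64(432.7832735560234), np.float64(203.60202282425678)) 258 111.2 120.3 mean [434.2 205.4] mec 434.1 206.3 25.2
circ (np.float64(383.04233230589705), np.float64(-328.09496365237896)) 268 103.1 111.3 mean [ 381.6 -331.5] mec 382.6 -332.3 25.6
circ (np.float64(447.66179724927537), np.float64(257.8357108555123)) 106 101.3 113.0 mean [447.9 260.3] mec 444.2 252.4 26.5
circ (np.float64(445.93808031827894), np.float64(321.02403652595547)) 95 96.5 107.2 mean [447.2 322.9] mec 447.2 323.0 14.9
```

View pics/top0z.png

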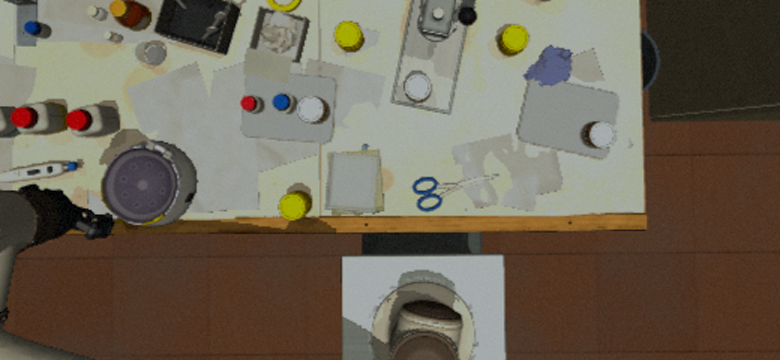

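```bash
python3 - <<'E'
from m import *
im=cv2.imread('pics/top0.png')
a=cv2.resize(im[130:265,285:375],None,fx=4.4,fy=4.4,interpolation=cv2.INTER_CUBIC)
im=cv2.imread('pics/scene0.png')
b=cv2.resize(im[150:350,290:440],None,fx=2.97,fy=2.97,interpolation=cv2.INTER_CUBIC)
b=cv2.copyMakeBorder(b[:594],0,0,0,0,cv2.BORDER_CONSTANT)
o=np.hstack([a[:594],b[:594]][:2]) if a.shape[0]>=594 else None
o=np.zeros((600,a.shape[1]+b.shape[1],3),np.uint8);o[:min(600,a.shape[0]),:a.shape[1]]=a[:600];o[:b.shape[0],a.shape[1]:]=b
print(o.shape,a.shape);cv2.imwrite('pics/z1.png',o[:,:800])
E
```

```text
(600, 842, 3) (594, 396, 3)
```

View pics/z1.png

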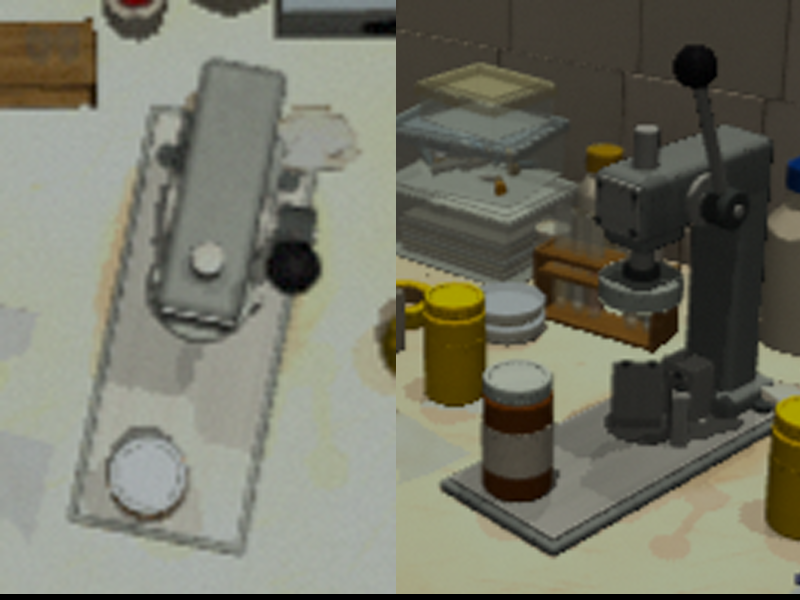

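```bash
cat > fit.py <<'E'
from m import *
from scipy.optimize import least_squares
def proj(n,X):
    P=arm.camera_params(n);K=np.array(P['camera_matrix']);E=np.array(P['extrinsics'])
    c=X@E[:3,:3].T+E[:3,3];c=c@K.T;return c[:,:2]/c[:,2:]
t=lambda u,v:(285+u/4.4-.4,130+v/4.4-.4); s=lambda u,v:(290+(u-396)/2.97-.3,150+v/2.97-.3)
a=np.radians(70)
ball=[35-120*np.cos(a),-46,207+120*np.sin(a)]
print(ball)
top=[((-150,60,12),t(70,519)),((-150,-60,12),t(243,552)),((140,60,12),t(150,107)),(ball,t(293,267)),((-30,30,235),t(162,300)),((-30,-30,235),t(240,322)),((121,30,235),t(203,62)),((121,-30,235),t(287,73))]
sc=[((-150,60,12),s(441,485)),((-150,-60,12),s(555,551)),(ball,s(695,66))]
def res(p,full=False):
    c,s_=np.cos(p[2]),np.sin(p[2])
    f=lambda L:np.array([[p[0]+c*x-s_*y,p[1]+s_*x+c*y,z] for (x,y,z),_ in L])
    r=np.concatenate([proj('top',f(top))-[q for _,q in top],proj('scene',f(sc))-[q for _,q in sc]])
    return r if full else r.ravel()
o=least_squares(res,[580,-30,-.2],loss='soft_l1');print(o.x);print(res(o.x,True).round(1))
E
python3 fit.py
```

```text
[np.float64(-6.042417199080262), -46, np.float64(319.763114494309)]
[ 5.84971102e+02 -2.98525628e+01 -1.94096015e-01]
[[ 0.4  0.6]
 [ 1.   0.5]
 [ 0.  -1.2]
 [ 0.3 -0.1]
 [-3.3  1.7]
 [ 2.3  1. ]
 [-1.8 -2.2]
 [ 2.3 -0.6]
 [-1.  -2.1]
 [-0.1 -1.4]
 [ 0.   0.4]]
```

```bash
python3 - <<'E'
from m import *
im=cv2.imread('pics/top0.png')
a=cv2.resize(im[225:290,380:460],None,fx=5,fy=5,interpolation=cv2.INTER_CUBIC)
b=cv2.resize(im[225:290,190:270],None,fx=5,fy=5,interpolation=cv2.INTER_CUBIC)
cv2.imwrite('pics/z2.png',np.hstack([a,b]))
E
```

```text
(no output)
```

View pics/z2.png

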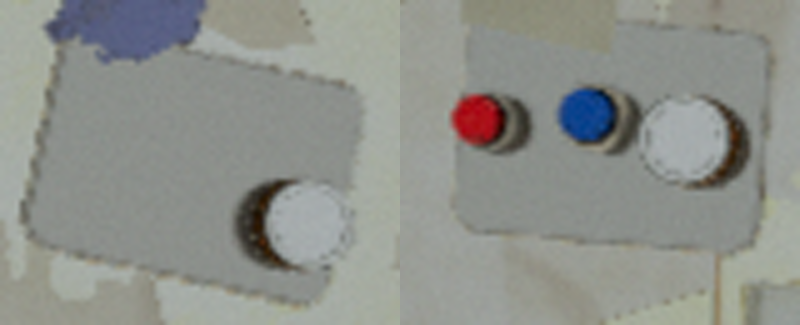

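```bash
cat >> m.py <<'E'
def ray(n,u,v,z):
    P=arm.camera_params(n);K=np.array(P['camera_matrix']);E=np.array(P['extrinsics'])
    d=E[:3,:3].T@np.linalg.inv(K)@[u,v,1];o=-E[:3,:3].T@E[:3,3];return o+d*(z-o[2])/d[2]
E
python3 - <<'E'
from m import *
f=lambda u,v,z=11:ray('top',380+u/5-.4,225+v/5-.4,z)[:2].round(1)
print([f(*p) for p in [(22,240),(322,307),(362,85),(60,45),(192,170)]],'stored',f(307,224,103))
g=lambda u,v,z=11:ray('top',190+(u-400)/5-.4,225+v/5-.4,z)[:2].round(1)
print('jar',g(684,140,111),'blue',g(588,115,102),'red',g(479,119,98),[g(*p) for p in[(455,225),(765,245),(770,35),(468,22)]])
t=lambda u,v:(285+u/4.4-.4,130+v/4.4-.4)
print('sealed',ray('top',*t(148,473),104))
E
```

```text
[array([ 374.6, -186.1]), array([ 333.5, -361.1]), array([ 463.8, -387.7]), array([ 489.5, -210.5]), array([ 414.8, -286.7])] stored [ 381.9 -331.5]
jar [434.  205.4] blue [448.9 260.3] red [447.5 322.1] [array([389.2, 355.9]), array([375.4, 171.9]), array([499.9, 168.3]), array([509.7, 348.2])]
sealed [475.11946841   6.25146333 104.        ]
```

```bash
python3 -m creep '[[[204,-557,0],[0,0,-1.12],1],[[204,-557,0],[0,0,-1.12],1],[[204,-557,0],[0,0,-1.12],1],[[204,-557,0],[0,0,-1.12],1],[[204,-557,0],[0,0,-1.12],1],[[204,-557,0],[0,0,-1.12],1],[[204,-557,0],[0,0,-1.12],1],[[204,-557,0],[0,0,-1.12],1],[[204,-557,0],[0,0,-1.12],1],[[204,-557,0],[0,0,-1.12],1],[[204,-557,0],[0,0,-1.12],1],[[204,-557,0],[0,0,-1.12],1]]'
```

```text
clock: 1.1
position: [442.4, 91.8, 231.3]
ee_rot: [-0.001, 0.707, -0.707, 0.001]
contact_force: [0.8, 0.2, -0.1]
gripper_width: 85.6
```

```bash
python3 -m creep '[[[32,-86,-20],[0,0,0],1],[[32,-86,-50],[0,0,0],1],[[32,-86,-80],[0,0,0],1],[[32,-86,-80],[0,0,0],1],[[32,-86,-80],[0,0,0],1]]'; python3 - <<'E'
from h import *
im,d,s=snap('wrist','w1');print(s['position'],s['contact_force'])
E
```

```text
clock: 1.52
position: [472.7, 6.2, 148.7]
ee_rot: [0.003, -0.706, 0.708, 0.002]
contact_force: [0.5, 0.5, -0.2]
gripper_width: 85.6
[472.66482014   6.24809361 148.68138746] [ 0.47540758  0.48929991 -0.2057322 ]
```

View pics/w1.png

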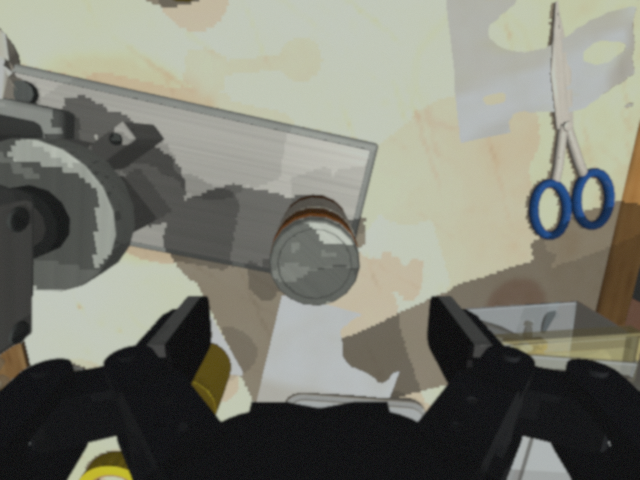

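```bash
python3 - <<'E'
from h import *
N=np.load('pics/w1.npz');s={'position':N['p'],'ee_rot':N['q']}
c=cloud('wrist',N['d'],s)
for u,v in [(316,262),(374,146),(340,255),(366,150)]:print(u,v,c[v,u].round(1))
m=(np.hypot(c[...,0]-473,c[...,1]-6)<35)&(abs(c[...,2]-104)<5)
p=c[m];print(len(p),p.mean(0),cv2.minEnclosingCircle(p[:,:2].astype(np.float32)))
E
```

```text
316 262 [474.4   3.9 102. ]
374 146 [430.6 -55.9   7.9]
340 255 [ 4.613e+02 -1.000e-01  1.023e+02]
366 150 [436.8 -53.   10. ]
6116 [475.68005772   4.05030829 102.38198579] ((475.69818115234375, 5.053021430969238), 25.252521514892578)
```

```bash
python3 -m creep '[[[2,-1,-30],[0,0,0],1],[[2,-1,-65],[0,0,0],1],[[2,-1,-90],[0,0,0],1],[[2,-1,-102],[0,0,0],1],[[2,-1,-102],[0,0,0],1],[[2,-1,-102],[0,0,0],-1],[[2,-1,-102],[0,0,0],-1],[[2,-1,-102],[0,0,0],-1],[[2,-1,-102],[0,0,0],-1],[[2,-1,-102],[0,0,0],-1],[[2,-1,-102],[0,0,0],-1]]'
```

```text
clock: 2.48
position: [477.8, 7.6, 51.5]
ee_rot: [0.0, 0.708, -0.707, 0.003]
contact_force: [-2.5, 2.7, 6.7]
gripper_width: 51.1
```

```bash
python3 -m creep '[[[0,0,0],[0,0,0],-1],[[0,0,0],[0,0,0],-1]]';python3 - <<'E'
from h import *
im,d,s=snap('wrist','w2')
E
```

```text
clock: 2.65
position: [477.8, 7.6, 51.5]
ee_rot: [0.0, 0.708, -0.707, 0.003]
contact_force: [-2.3, 2.1, 6.4]
gripper_width: 50.9
```

View pics/w2.png

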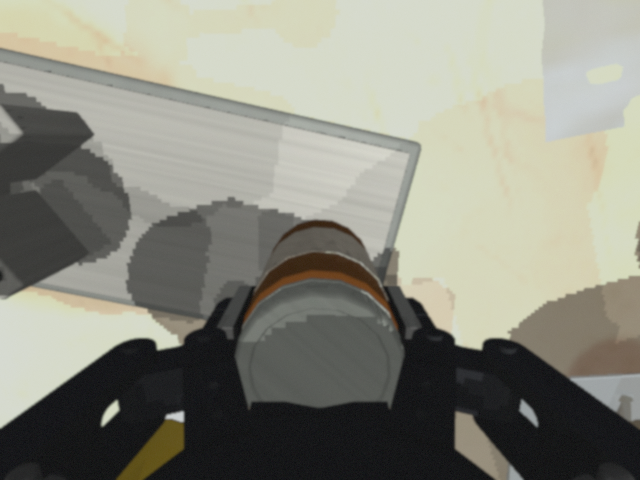

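```bash
python3 -m creep '[[[0,0,12],[0,0,0],-1],[[0,0,40],[0,0,0],-1],[[-2,-15,60],[0,0,0],-1],[[-8,-45,65],[0,0,0],-1],[[-15,-85,65],[0,0,0],-1],[[-23,-125,65],[0,0,0],-1],[[-31,-165,65],[0,0,0],-1],[[-39,-205,65],[0,0,0],-1],[[-45,-240,65],[0,0,0],-1],[[-48,-258,65],[0,0,0],-1],[[-48,-258,65],[0,0,0],-1],[[-48,-258,65],[0,0,0],-1]]';python3 - <<'E'
from h import *
im,d,s=snap('wrist','w3')
print(s['position'],s['contact_force'],s['gripper_width'])
E
```

```text
clock: 3.7
position: [428.0, -252.0, 114.6]
ee_rot: [0.0, 0.707, -0.707, 0.0]
contact_force: [0.2, 0.8, -3.0]
gripper_width: 51.1
[ 427.97068654 -251.98453986  114.63419053] [ 0.24132802  0.81915256 -2.9865406 ] 51.070377003208016
```

View pics/w3.png

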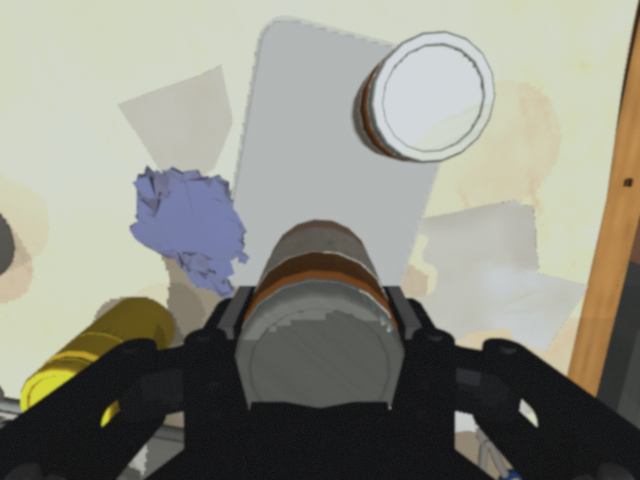

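```bash
python3 -m creep '[[[0,0,-25],[0,0,0],-1],[[0,0,-45],[0,0,0],-1],[[0,0,-57],[0,0,0],-1],[[0,0,-60],[0,0,0],-1],[[0,0,-61],[0,0,0],-1],[[0,0,-61],[0,0,0],-1],[[0,0,-61],[0,0,0],-1]]'
```

```text
clock: 4.33
position: [429.6, -250.9, 54.4]
ee_rot: [0.001, -0.707, 0.707, -0.002]
contact_force: [0.2, 0.3, -3.1]
gripper_width: 51.2
```

```bash
python3 -m creep '[[[0,0,-2],[0,0,0],-1],[[0,0,-3],[0,0,0],-1],[[0,0,-3],[0,0,0],-1]]';python3 -m creep '[[[0,0,-1],[0,0,0],-1],[[0,0,-1],[0,0,0],-1]]'
```

```text
clock: 4.58
position: [428.6, -251.1, 50.6]
ee_rot: [0.001, -0.707, 0.707, -0.001]
contact_force: [-1.1, -0.6, -2.2]
gripper_width: 51.2
clock: 4.75
position: [428.6, -251.2, 50.5]
ee_rot: [0.001, -0.707, 0.707, -0.001]
contact_force: [-3.0, 2.1, 6.3]
gripper_width: 50.9
```

```bash
python3 -m creep '[[[0,0,0],[0,0,0],1],[[0,0,0],[0,0,0],1],[[0,0,0],[0,0,0],1],[[0,0,0],[0,0,0],1],[[0,0,0],[0,0,0],1],[[0,0,20],[0,0,0],1],[[0,0,50],[0,0,0],1],[[0,0,90],[0,0,0],1],[[0,0,125],[0,0,0],1],[[0,0,125],[0,0,0],1]]';python3 - <<'E'
from h import *
im,d,s=snap('wrist','w4')
print(s['position'],s['contact_force'],s['gripper_width'])
c=cloud('wrist',d,s)
m=(np.hypot(c[...,0]-429,c[...,1]+251)<40)&(abs(c[...,2]-103)<5)
p=c[m];print(len(p),p.mean(0),cv2.minEnclosingCircle(p[:,:2].astype(np.float32)))
E
```

```text
clock: 5.58
position: [432.9, -252.8, 181.8]
ee_rot: [-0.003, -0.705, 0.709, -0.007]
contact_force: [0.6, 0.3, 0.5]
gripper_width: 85.1
[ 432.892998   -252.84598238  181.79143702] [0.62512021 0.26315651 0.48649418] 85.10298389780398
4556 [ 429.25272321 -254.82791529  101.38598008] ((429.4464416503906, -253.8424530029297), 25.158796310424805)
```

View pics/w4.png

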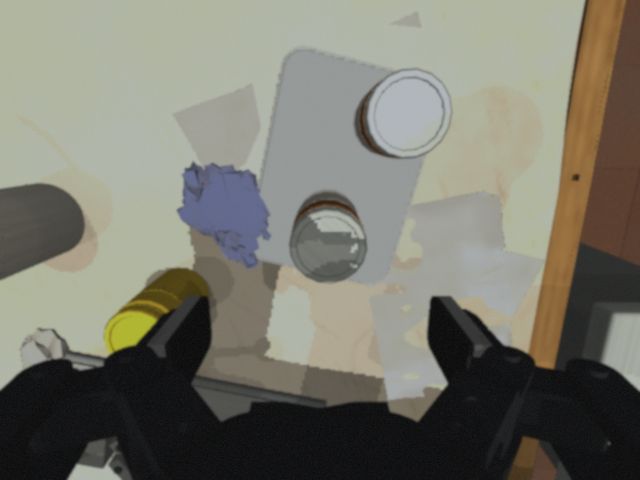

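```bash
python3 -m creep '[[[0,458,0],[0,0,0],1],[[0,458,0],[0,0,0],1],[[0,458,0],[0,0,0],1],[[0,458,0],[0,0,0],1],[[0,458,0],[0,0,0],1],[[0,458,0],[0,0,0],1],[[0,458,0],[0,0,0],1],[[0,458,0],[0,0,0],1],[[0,458,0],[0,0,0],1],[[0,458,0],[0,0,0],1],[[0,458,0],[0,0,0],1],[[0,458,0],[0,0,0],1]]';python3 -m creep '[[[0,0,0],[0,0,0],1],[[0,0,0],[0,0,0],1]]';python3 - <<'E'
from h import *
im,d,s=snap('wrist','w5')
print(s['position'],s['contact_force'],s['gripper_width'])
c=cloud('wrist',d,s)
m=(np.hypot(c[...,0]-434,c[...,1]-205)<35)&(abs(c[...,2]-109)<5)
p=c[m];print(len(p),p.mean(0),cv2.minEnclosingCircle(p[:,:2].astype(np.float32)))
E
```

```text
clock: 6.63
position: [429.1, 212.7, 173.5]
ee_rot: [-0.003, 0.707, -0.707, 0.004]
contact_force: [0.3, -0.9, 0.2]
gripper_width: 85.1
clock: 6.8
position: [427.7, 206.5, 173.1]
ee_rot: [0.002, -0.706, 0.708, -0.0]
contact_force: [0.8, -0.5, -0.3]
gripper_width: 85.5
[427.7291731  206.47353281 173.1298838 ] [ 0.84344758 -0.46952174 -0.33612987] 85.47799773044564
5279 [436.45410083 203.28007132 109.10566484] ((436.5208740234375, 204.40750122070312), 25.194881439208984)
```

View pics/w5.png

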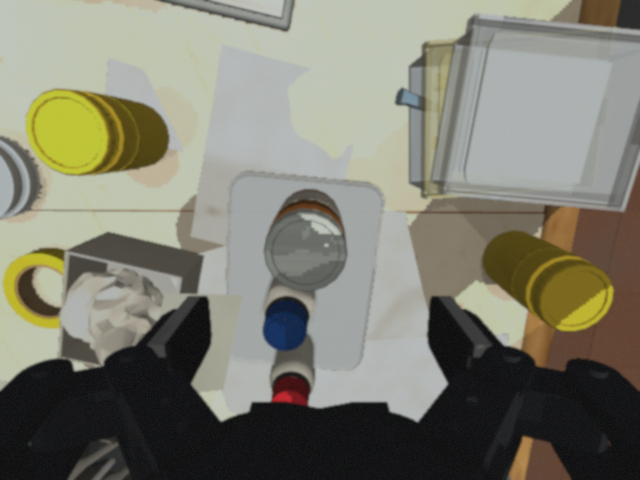

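```bash
python3 -m creep '[[[8,-2,0],[0,0,0],1],[[8,-2,-35],[0,0,0],1],[[8,-2,-70],[0,0,0],1],[[8,-2,-100],[0,0,0],1],[[8,-2,-120],[0,0,0],1],[[8,-2,-120],[0,0,0],1],[[8,-2,-120],[0,0,0],1]]'
```

```text
clock: 7.43
position: [436.9, 203.5, 53.9]
ee_rot: [0.001, -0.706, 0.708, -0.0]
contact_force: [-0.1, 0.2, 0.7]
gripper_width: 85.1
```

```bash
python3 - <<'E'
from h import *
im,d,s=snap('wrist','w6')
print(s['position'],s['contact_force'])
E
```

```text
[436.90430307 203.52813392  53.88968597] [-0.07952757  0.15728297  0.65199118]
```

View pics/w6.png

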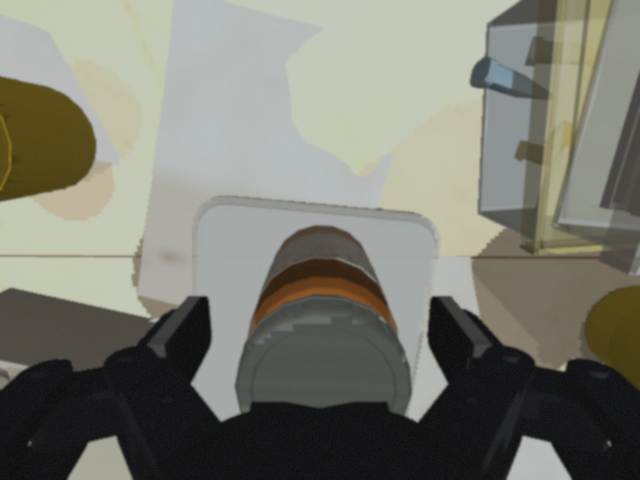

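```bash
python3 -m creep '[[[0,0,0],[0,0,0],-1],[[0,0,0],[0,0,0],-1],[[0,0,0],[0,0,0],-1],[[0,0,0],[0,0,0],-1],[[0,0,0],[0,0,0],-1],[[0,0,0],[0,0,0],-1]]';python3 -m creep '[[[0,0,12],[0,0,0],-1],[[0,0,40],[0,0,0],-1],[[0,-15,60],[0,0,0],-1],[[5,-45,60],[0,0,0],-1],[[15,-85,60],[0,0,0],-1],[[25,-125,60],[0,0,0],-1],[[35,-165,60],[0,0,0],-1],[[45,-200,60],[0,0,0],-1],[[49,-215,60],[0,0,0],-1],[[49,-215,60],[0,0,0],-1],[[49,-215,60],[0,0,0],-1]]';python3 - <<'E'
from h import *
im,d,s=snap('wrist','w7')
print(s['position'],s['contact_force'],s['gripper_width'])
E
```

```text
clock: 7.98
position: [437.3, 205.5, 56.0]
ee_rot: [-0.0, 0.708, -0.707, 0.002]
contact_force: [-0.4, 0.1, 6.5]
gripper_width: 50.8
clock: 8.9
position: [485.2, -10.9, 114.2]
ee_rot: [-0.0, 0.707, -0.707, 0.0]
contact_force: [0.1, -0.5, -3.5]
gripper_width: 50.6
[485.15028254 -10.94201273 114.21300074] [ 0.09358924 -0.51029139 -3.52922444] 50.64957452537729
```

View pics/w7.png

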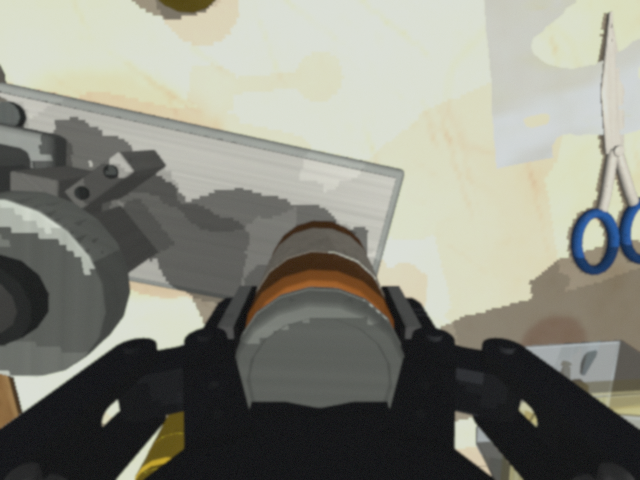

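```bash
python3 -m creep '[[[1,0,-25],[0,0,0],-1],[[1,0,-42],[0,0,0],-1],[[1,0,-52],[0,0,0],-1],[[1,0,-54],[0,0,0],-1],[[1,0,-54],[0,0,0],-1],[[1,0,-54],[0,0,0],-1]]';python3 -m creep '[[[0,0,-1.5],[0,0,0],-1],[[0,0,-1.5],[0,0,0],-1]]'
```

```text
clock: 9.45
position: [487.0, -9.2, 60.9]
ee_rot: [-0.001, 0.707, -0.707, 0.002]
contact_force: [0.7, -0.3, -2.0]
gripper_width: 51.2
clock: 9.62
position: [487.0, -9.7, 59.5]
ee_rot: [-0.001, 0.707, -0.707, 0.002]
contact_force: [0.3, -0.4, -2.7]
gripper_width: 51.1
```

```bash
python3 -m creep '[[[0,0,-1.5],[0,0,0],-1],[[0,0,-1.5],[0,0,0],-1]]';python3 -m creep '[[[0,0,-1],[0,0,0],-1],[[0,0,-1],[0,0,0],-1]]'
```

```text
clock: 9.78
position: [486.6, -10.1, 57.5]
ee_rot: [-0.001, 0.707, -0.707, 0.001]
contact_force: [-0.8, 1.0, -2.9]
gripper_width: 50.8
clock: 9.95
position: [486.7, -10.2, 57.0]
ee_rot: [0.001, -0.707, 0.707, -0.001]
contact_force: [-1.4, -0.1, 3.6]
gripper_width: 50.6
```

```bash
python3 -m creep '[[[0,0,0],[0,0,0],1],[[0,0,0],[0,0,0],1],[[0,0,0],[0,0,0],1],[[0,0,0],[0,0,0],1],[[0,0,0],[0,0,0],1],[[0,0,20],[0,0,0],1],[[0,0,55],[0,0,0],1],[[0,0,90],[0,0,0],1],[[0,0,100],[0,0,0],1],[[0,0,100],[0,0,0],1]]';python3 - <<'E'
from h import *
im,d,s=snap('wrist','w8')
print(s['position'],s['contact_force'],s['gripper_width'],s['joints'])
c=cloud('wrist',d,s)
m=(np.hypot(c[...,0]-487,c[...,1]+10)<35)&(abs(c[...,2]-110)<5)
p=c[m];print(len(p),p.mean(0),cv2.minEnclosingCircle(p[:,:2].astype(np.float32)))
E
```

```text
clock: 10.78
position: [484.4, -10.1, 158.4]
ee_rot: [-0.002, 0.707, -0.707, 0.0]
contact_force: [-7.6, 2.2, 1.6]
gripper_width: 85.7
[484.40548993 -10.14610989 158.35902453] [-7.61964924  2.18442437  1.60228057] 85.70356543316257 [ 0.31414765  0.21897301 -0.4323229  -0.00196594 -0.92089461 -0.31051655]
6054 [487.28285301 -12.40438125 110.11754796] ((487.4219970703125, -11.306900978088379), 25.168594360351562)
```

View pics/w8.png

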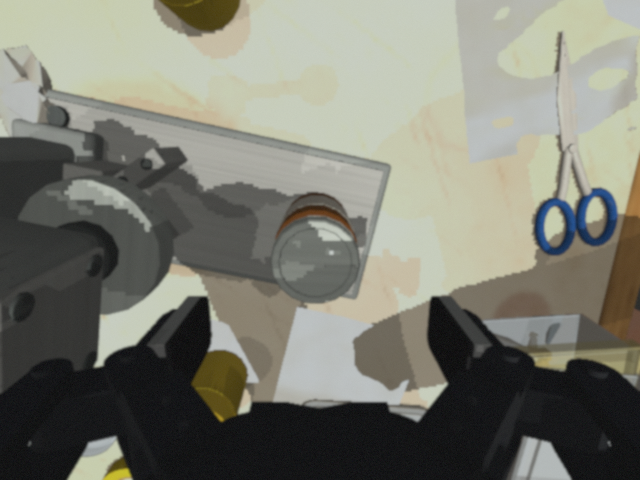

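```bash
python3 -m creep '[[[-30,0,0],[0,0,0],1],[[-65,0,0],[0,0,0.11],1],[[-80,0,0],[0,0,0.23],1],[[-80,0,0],[0,0,0.35],0.5],[[-80,0,0],[0,0,0.47],0],[[-80,0,0],[0,0,0.59],-0.3],[[-80,0,0],[0,0,0.71],-0.3],[[-80,0,0],[0,0,0.83],-0.3],[[-80,0,0],[0,0,0.95],-0.3],[[-80,0,0],[0,0,1.07],-0.3],[[-80,0,0],[0,0,1.19],-0.3],[[-80,0,0],[0,0,1.31],-0.3]]';python3 - <<'E'
from h import *
s=arm.read_state()
print(s['position'],s['contact_force'],s['gripper_width'],s['joints'],s['ee_rot'])
E
```

```text
clock: 11.83
position: [406.8, -10.1, 156.4]
ee_rot: [0.433, -0.559, 0.559, -0.434]
contact_force: [-0.1, 0.1, 1.0]
gripper_width: 30.0
[406.84106577 -10.0745841  156.42589739] [-0.11015741  0.07868409  1.03958545] 29.974407196310107 [ 3.78887885e-01  8.73453344e-02 -6.04973972e-01  1.98575110e-04
 -8.77559535e-01  9.39992929e-01] [ 0.43296507 -0.55868212  0.55896558 -0.43355855]
```

```bash
python3 - <<'E'
from h import *
from scipy.spatial.transform import Rotation as R
R0=R.from_quat(arm.read_state()['ee_rot'])
yw=-.194; x=np.array([np.cos(yw),np.sin(yw),0]);y=np.array([-x[1],x[0],0])
def goal(th):
    a=np.sin(th)*x-np.cos(th)*np.array([0,0,1]); z=np.cos(th)*x+np.sin(th)*np.array([0,0,1])
    return R.from_matrix(np.stack([np.cross(a,z),a,z],1))
for th in [.4,.8,.87]: print(th,(goal(th)*R0.inv()).as_rotvec().round(3))
E
```

```text
0.4 [-0.089 -0.389  0.057]
0.8 [-0.177 -0.779  0.055]
0.87 [-0.193 -0.848  0.054]
```

```bash
python3 -m creep '[[[5,2,0],[-0.025,-0.11,0.055],-0.3],[[10,5,0],[-0.05,-0.22,0.055],-0.3],[[15,8,0],[-0.075,-0.33,0.055],-0.3],[[20,10,0],[-0.1,-0.44,0.055],-0.3],[[23,10,0],[-0.125,-0.55,0.055],-0.3],[[23,10,0],[-0.15,-0.66,0.055],-0.3],[[23,10,0],[-0.177,-0.779,0.055],-0.3],[[23,10,-10],[-0.177,-0.779,0.055],-0.3],[[23,10,-10],[-0.177,-0.779,0.055],-0.3]]';python3 - <<'E'
from h import *
im,d,s=snap('wrist','w9')
snap('scene','s9')
print(s['position'],s['contact_force'],s['gripper_width'],s['joints'],s['ee_rot'])
E
```

```text
clock: 12.58
position: [492.5, -1.7, 204.3]
ee_rot: [0.3, -0.363, 0.696, -0.542]
contact_force: [0.7, -0.5, 1.7]
gripper_width: 30.1
[492.5467756   -1.73061803 204.30163317] [ 0.72865474 -0.50570823  1.70744959] 30.07067504283757 [ 0.14091846 -0.04094498 -1.05457116  1.54426577 -0.22589093 -0.27667663] [ 0.30031588 -0.36258137  0.69628406 -0.54178744]
```

View pics/w9.png

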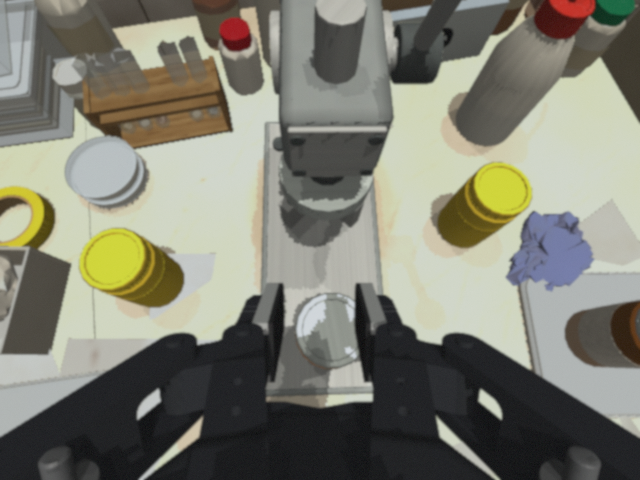

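View pics/s9.png

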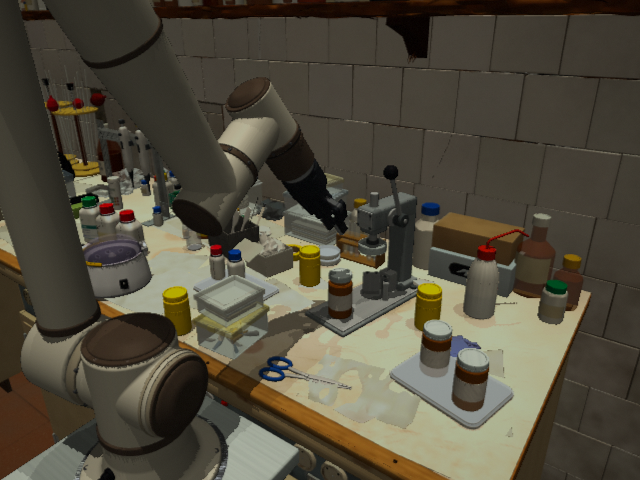

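```bash
cat > kin.py <<'E'
import numpy as np
from scipy.spatial.transform import Rotation as R
from scipy.optimize import least_squares
# frames: base z up; forearm elevation e=q3-q2 ; forearm axis x' ; q5 axis = -y
def fk(q,P):
    h,L1,L2,Lt,o1,o2,f=P
    q1,q2,q3,q4,q5,q6=q
    e=q3-q2
    p=np.array([L1*np.sin(q2),o1,h+L1*np.cos(q2)])
    Rf=R.from_euler('y',-e)
    p=p+Rf.apply([L2,0,f])
    Rw=Rf*R.from_euler('x',q4)
    p=p+Rw.apply([0,o2,0])
    Rt=Rw*R.from_euler('y',-q5)
    p=p+Rt.apply([Lt,0,0])
    Rz=R.from_euler('z',q1)
    Re=Rz*Rt*R.from_euler('x',q6)   # x = approach
    return Rz.apply(p),Re
data=[([1.38156138e+00,3.85512706e-01,6.77708045e-03,-4.44828553e-04,-1.19400431e+00,-2.58545933e-01],[270.39162398,562.91125624,230.3152752]),
([0.31414765,0.21897301,-0.4323229,-0.00196594,-0.92089461,-0.31051655],[484.40548993,-10.14610989,158.35902453]),
([3.78887885e-01,8.73453344e-02,-6.04973972e-01,1.98575110e-04,-8.77559535e-01,9.39992929e-01],[406.84106577,-10.0745841,156.42589739]),
([0.14091846,-0.04094498,-1.05457116,1.54426577,-0.22589093,-0.27667663],[492.5467756,-1.73061803,204.30163317])]
if __name__=='__main__':
    def res(P): return np.concatenate([fk(q,P)[0]-p for q,p in data])
    for sgn in (1,):
        o=least_squares(res,[300,572,418,400,-80,-80,0]);print(o.x.round(1),res(o.x).round(1))
    for s4 in (1,-1):
      for s6 in (1,-1):
        for q,_ in data[-1:]:
            q=list(q)
            q[3]*=s4;q[5]*=s6
            print(s4,s6,fk(q,o.x)[1].as_matrix()[:,0].round(3))
    print(R.from_quat([0.30031588,-0.36258137,0.69628406,-0.54178744]).as_matrix().round(3))
E
python3 kin.py
```

```text
[ 446.2  578.1  439.1  552.3 -197.6   38.9  -37.1] [  0.5   6.9   2.4  -5.7  -2.    4.   -8.8  -2.1   4.5   4.7  -1.3 -10.9]
1 1 [ 0.474  0.293 -0.83 ]
1 -1 [ 0.474  0.293 -0.83 ]
-1 1 [ 0.537 -0.15  -0.83 ]
-1 -1 [ 0.537 -0.15  -0.83 ]
[[-0.233  0.537  0.811]
 [-0.972 -0.15  -0.18 ]
 [ 0.025 -0.83   0.557]]
```

```bash
sed -i "s/from_euler('x',q4)/from_euler('x',-q4)/" kin.py; python3 kin.py
python3 - <<'E'
from bench import arm;s=arm.read_state();print(s['joints'].round(4),s['position'])
E
```

```text
[ 160.6  564.9  421.8  297.7   -0.  -159.8    0. ] [-0.  0. -0. -0. -0.  0.  0.  0.  0.  0.  0. -0.]
1 1 [ 0.537 -0.15  -0.83 ]
1 -1 [ 0.537 -0.15  -0.83 ]
-1 1 [ 0.474  0.293 -0.83 ]
-1 -1 [ 0.474  0.293 -0.83 ]
[[-0.233  0.537  0.811]
 [-0.972 -0.15  -0.18 ]
 [ 0.025 -0.83   0.557]]
[ 0.1404 -0.0417 -1.0552  1.5385 -0.227  -0.2701] [491.98976508  -3.30269456 204.22749341]
```

```bash
cat > ik.py <<'E'
from kin import *
P=[160.6,564.9,421.8,297.7,0,-159.8,0]
lo=np.array([-3.14,-1.21,-1.07,-3.16,-2.99,-3.1])+.02;hi=np.array([3.14,2.06,1.41,2.05,-.16,3.1])-.02
yw=-.194
# tool frame from Re: x=approach. calibrate roll offset
def toolR(q):
    return (fk(q,P)[1]*C)
q=[0.14091846,-0.04094498,-1.05457116,1.54426577,-0.22589093,-0.27667663]
Rm=R.from_quat([0.30031588,-0.36258137,0.69628406,-0.54178744])
best=None
for s in (1,-1):
    import itertools
# determine q6 sign & const C by two data
qd=[data[1][0],data[3][0],data[2][0]];Rd=[R.from_quat([-0.002,0.707,-0.707,0.0]),Rm,R.from_quat([ 0.43296507,-0.55868212,0.55896558,-0.43355855])]
for s in (1,-1):
    Cs=[]
    for a,b in zip(qd,Rd):
        a=list(a);a[5]*=s
        Cs.append(fk(a,P)[1].inv()*b)
    d=max((Cs[0].inv()*c).magnitude() for c in Cs)
    if d<.03: S6=s;C=Cs[2]
def full(q):
    a=list(q);a[5]*=S6
    p,r=fk(a,P);return p,r*C
def pw(x,y,z):
    c,s=np.cos(yw),np.sin(yw);return np.array([585+c*x-s*y,-30+s*x+c*y,z])
def goal(th,az=0,flip=False):
    w=yw+az;x=np.array([np.cos(w),np.sin(w),0]);u=np.array([0,0,1.])
    a=np.sin(th)*x-np.cos(th)*u; z=np.cos(th)*x+np.sin(th)*u
    if flip:z=-z
    return R.from_matrix(np.stack([np.cross(a,z),a,z],1))
rng=np.random.default_rng(0)
def ik(p,Rg,n=30,seeds=None):
    sols=[]
    for i in range(n):
        q0=rng.uniform(lo,hi) if seeds is None else seeds
        def r(q):
            a,b=full(q);return np.r_[(a-p)/100,(Rg.inv()*b).as_rotvec()]
        o=least_squares(r,q0,bounds=(lo,hi))
        if o.cost<1e-6 and not any(np.abs(o.x-s).max()<.02 for s in sols): sols.append(o.x)
        if seeds is not None: break
    return sols
E
python3 - <<'E'
from ik import *
print(S6,C.as_matrix().round(2).tolist())
for th in (.2,.3,.4,.5,.7,.9):
  for fl in (False,True):
    for x in (-130,-26):
      for s in ik(pw(x,0,26),goal(th,0,fl),25): print(th,fl,x,s.round(2))
E
```

```text
-1 [[-0.0, 1.0, -0.0], [0.0, -0.0, -1.0], [-1.0, -0.0, -0.0]]
0.2 False -26 [ 0.28  0.44 -0.65  0.3  -0.31  0.81]
0.2 True -26 [ 0.28  0.44 -0.65  0.3  -0.31 -2.33]
0.7 False -130 [-0.47  0.41 -1.04 -2.81 -0.58 -1.63]
0.7 False -26 [-0.38  0.45 -0.77 -2.79 -0.36 -1.75]
0.7 True -130 [-0.47  0.41 -1.04 -2.81 -0.58  1.51]
0.7 True -26 [-0.38  0.45 -0.77 -2.79 -0.36  1.39]
0.9 False -26 [-0.43  0.58 -0.94 -2.9  -0.85 -1.59]
0.9 True -26 [-0.43  0.58 -0.94 -2.9  -0.85  1.55]
```

```bash
python3 - <<'E'
from ik import *
for fl in (True,False):
  sd=[-.47,.41,-1.04,-2.81,-.58,1.51 if fl else -1.63]
  for th in (.7,.8,.9):
    for x,y,z in [(-170,0,180),(-170,0,120),(-160,0,60),(-140,0,30),(-130,0,26),(-60,0,26),(-26,0,26)]:
      print(fl,th,x,z,[s.round(2) for s in ik(pw(x,y,z),goal(th,0,fl),seeds=sd)])
  for th in (.7,1.,1.3):
    for lv in (-.1,0,.35,.7,1.):
      a=np.radians(70)-lv
      b=np.array([35-120*np.cos(a),-46,207+120*np.sin(a)])
      t=b+18.7*np.array([np.sin(th),0,-np.cos(th)])
      print('ball',fl,th,lv,t.round(0),[s.round(2) for s in ik(pw(*t),goal(th,0,fl),seeds=sd)])
E
```

```text
True 0.7 -170 180 []
True 0.7 -170 120 []
True 0.7 -160 60 [array([-0.47,  0.23, -1.01, -2.67, -0.39,  1.34])]
True 0.7 -140 30 []
True 0.7 -130 26 [array([-0.47,  0.41, -1.04, -2.81, -0.58,  1.51])]
True 0.7 -60 26 [array([-0.41,  0.43, -0.86, -2.81, -0.43,  1.43])]
True 0.7 -26 26 [array([-0.38,  0.45, -0.77, -2.79, -0.36,  1.39])]
True 0.8 -170 180 []
True 0.8 -170 120 []
True 0.8 -160 60 []
True 0.8 -140 30 []
True 0.8 -130 26 []
True 0.8 -60 26 [array([-0.43,  0.5 , -0.95, -2.87, -0.68,  1.52])]
True 0.8 -26 26 [array([-0.41,  0.5 , -0.87, -2.87, -0.61,  1.5 ])]
True 0.9 -170 180 []
True 0.9 -170 120 []
True 0.9 -160 60 []
True 0.9 -140 30 []
True 0.9 -130 26 []
True 0.9 -60 26 [array([-0.46,  0.59, -1.03, -2.89, -0.94,  1.58])]
True 0.9 -26 26 [array([-0.43,  0.58, -0.94, -2.9 , -0.85,  1.55])]
ball True 0.7 -0.1 [ 17. -46. 309.] []
ball True 0.7 0 [  6. -46. 305.] []
ball True 0.7 0.35 [-30. -46. 285.] []
ball True 0.7 0.7 [-57. -46. 253.] []
ball True 0.7 1.0 [-70. -46. 219.] []
ball True 1.0 -0.1 [ 21. -46. 313.] []
ball True 1.0 0 [ 10. -46. 310.] []
ball True 1.0 0.35 [-26
[... 1489 characters left out ...]
.7 0.7 [-57. -46. 253.] []
ball False 0.7 1.0 [-70. -46. 219.] []
ball False 1.0 -0.1 [ 21. -46. 313.] []
ball False 1.0 0 [ 10. -46. 310.] []
ball False 1.0 0.35 [-26. -46. 289.] []
ball False 1.0 0.7 [-53. -46. 257.] []
ball False 1.0 1.0 [-66. -46. 223.] []
ball False 1.3 -0.1 [ 23. -46. 318.] [array([-0.47,  0.02, -0.6 , -2.45, -0.43, -2.14])]
ball False 1.3 0 [ 12. -46. 315.] [array([-0.48,  0.  , -0.63, -2.44, -0.44, -2.14])]
ball False 1.3 0.35 [-24. -46. 294.] [array([-0.53, -0.02, -0.73, -2.46, -0.53, -2.09])]
ball False 1.3 0.7 [-51. -46. 262.] [array([-0.59,  0.02, -0.85, -2.51, -0.68, -1.98])]
ball False 1.3 1.0 [-64. -46. 228.] [array([-0.65,  0.12, -0.96, -2.56, -0.87, -1.84])]
```

```bash
cat > scan.py <<'E'
from ik import *
def ik5(p,a,q0,m=.02):
    l=lo[:5]+m;h=hi[:5]-m
    def r(q):
        pp,Rr=fk([*q,0],P);return np.r_[(pp-p)/100,(Rr.as_matrix()[:,0]-a)]
    o=least_squares(r,np.clip(q0[:5],l+1e-3,h-1e-3),bounds=(l,h));return o.x if o.cost<1e-7 else None
def appr(th,az):
    w=yw+az;return np.array([np.sin(th)*np.cos(w),np.sin(th)*np.sin(w),-np.cos(th)])
E
python3 - <<'E'
from scan import *
seeds=[[.3,.3,-.6,0,-.6],[.1,.1,-.9,1.5,-.4],[0,.3,-.8,-1.5,-.4],[-.4,.4,-.9,-2.8,-.5]]
for th in (.4,.5,.6,.7,.8):
  for az in np.arange(-1.4,1.41,.2):
    out=[]
    for sd in seeds:
      qs=[]
      q=sd
      for x,z in [(-130,26),(-60,26),(-26,26)]:
        s=ik5(pw(x,0,z),appr(th,az),q)
        if s is None:break
        qs.append(s);q=s
      if len(qs)==3 and abs(qs[0]-qs[2]).max()<1 and not any(abs(qs[0]-o[0]).max()<.1 for o in out): out.append(qs)
    for o in out: print(round(th,1),round(az,1),o[0].round(2),o[2].round(2))
E
```

```text
0.4 -1.4 [ 0.52  0.43 -0.82  0.61 -0.62] [ 0.4   0.55 -0.58  0.58 -0.7 ]
0.4 -1.2 [ 0.49  0.4  -0.92  0.83 -0.53] [ 0.38  0.51 -0.68  0.75 -0.6 ]
0.4 -1.0 [ 0.4   0.37 -1.02  1.14 -0.44] [ 0.33  0.48 -0.78  0.97 -0.49]
0.4 0.8 [ 0.17  0.32 -0.64 -0.6  -0.29] [ 0.11  0.44 -0.43 -0.51 -0.39]
0.4 1.0 [ 0.1   0.34 -0.58 -0.66 -0.43] [ 0.05  0.46 -0.37 -0.57 -0.52]
0.4 1.2 [ 0.06  0.36 -0.53 -0.66 -0.54] [ 0.02  0.48 -0.31 -0.58 -0.63]
0.4 1.4 [ 0.04  0.39 -0.48 -0.64 -0.64] [ 0.    0.51 -0.26 -0.57 -0.74]
0.5 -1.4 [ 0.55  0.46 -0.83  0.69 -0.68] [ 0.42  0.57 -0.6   0.68 -0.76]
0.5 -1.2 [ 0.51  0.43 -0.95  0.94 -0.59] [ 0.4   0.53 -0.72  0.89 -0.65]
0.5 0.8 [ 0.05  0.32 -0.6  -0.88 -0.34] [ 0.03  0.43 -0.41 -0.74 -0.4 ]
0.5 1.0 [-0.01  0.34 -0.55 -0.87 -0.48] [-0.03  0.46 -0.35 -0.76 -0.54]
0.5 1.2 [-0.05  0.37 -0.5  -0.83 -0.6 ] [-0.06  0.49 -0.29 -0.74 -0.67]
0.5 1.4 [-0.06  0.41 -0.45 -0.78 -0.71] [-0.07  0.52 -0.23 -0.7  -0.79]
0.6 -1.4 [ 0.58  0.5  -0.83  0.74 -0.76] [ 0.45  0.6  -0.61  0.76 -0.82]
0.6 -1.2 [ 0.55  0.46 -0.96  1.01 -0.67] [ 0.42  0.55 -0.74  1.   -0.71]
0.6 0.6 [-0.0
[... 874 characters left out ...]
-0.41 -0.99 -0.87] [-0.21  0.57 -0.19 -0.92 -0.93]
0.8 -1.4 [ 0.65  0.59 -0.82  0.79 -0.91] [ 0.5   0.67 -0.61  0.85 -0.97]
0.8 -1.2 [ 0.62  0.54 -0.96  1.07 -0.83] [ 0.47  0.62 -0.76  1.12 -0.87]
0.8 0.2 [-0.57  0.47 -0.99 -2.49 -0.71] [-0.42  0.47 -0.69 -2.39 -0.45]
0.8 0.4 [-0.51  0.42 -0.81 -2.09 -0.58] [-0.34  0.45 -0.53 -1.9  -0.4 ]
0.8 0.6 [-0.44  0.4  -0.69 -1.76 -0.58] [-0.3   0.46 -0.46 -1.6  -0.49]
0.8 0.8 [-0.4   0.42 -0.61 -1.52 -0.65] [-0.3   0.49 -0.4  -1.4  -0.61]
0.8 1.0 [-0.37  0.44 -0.54 -1.34 -0.75] [-0.3   0.52 -0.33 -1.25 -0.74]
0.8 1.2 [-0.34  0.48 -0.47 -1.19 -0.85] [-0.29  0.56 -0.25 -1.12 -0.88]
0.8 1.4 [-0.31  0.51 -0.4  -1.06 -0.96] [-0.27  0.6  -0.17 -1.01 -1.01]
```

```bash
cat >> ik.py <<'E'
def goal2(th,az,flip=False):
    """jaw axis as near press y as possible"""
    w=yw+az;a=np.array([np.sin(th)*np.cos(w),np.sin(th)*np.sin(w),-np.cos(th)])
    y=np.array([-np.sin(yw),np.cos(yw),0]);j=y-(a@y)*a;j/=np.linalg.norm(j)
    if not flip:j=-j   # tool x = a x z ; unflipped camera up
    z=np.cross(j,a);return R.from_matrix(np.stack([j,a,z],1))
E
python3 - <<'E'
from ik import *
for fl in (False,True):
 g=goal2(.8,.3,fl);print(fl,'toolz',g.as_matrix()[:,2].round(2))
 for th,az in ((.8,.3),(.8,.4)):
  q=[-.54,.45,-.9,-2.3,-.65,(1.3 if fl else -1.8)]
  for x,z in [(-26,26),(-60,26),(-130,26),(-150,26),(-160,60),(-160,100),(-160,140)]:
    s=ik(pw(x,0,z),goal2(th,az,fl),seeds=q)
    print(fl,az,x,z,[k.round(2) for k in s])
    if s:q=s[0]
E
```

```text
False toolz [ 0.7  -0.14  0.7 ]
False 0.3 -26 26 [array([-0.38,  0.46, -0.6 , -2.13, -0.4 , -2.41])]
False 0.3 -60 26 [array([-0.43,  0.44, -0.69, -2.2 , -0.47, -2.27])]
False 0.3 -130 26 [array([-0.55,  0.44, -0.89, -2.29, -0.63, -2.03])]
False 0.3 -150 26 [array([-0.6 ,  0.45, -0.95, -2.31, -0.68, -1.95])]
False 0.3 -160 60 [array([-0.48,  0.26, -0.87, -2.1 , -0.48, -2.33])]
False 0.3 -160 100 [array([-0.19,  0.08, -0.74, -1.69, -0.21, -3.02])]
False 0.3 -160 140 []
False 0.4 -26 26 [array([-0.34,  0.45, -0.53, -1.9 , -0.4 , -2.67])]
False 0.4 -60 26 [array([-0.39,  0.43, -0.62, -1.98, -0.46, -2.53])]
False 0.4 -130 26 [array([-0.51,  0.42, -0.81, -2.09, -0.58, -2.28])]
False 0.4 -150 26 [array([-0.56,  0.42, -0.87, -2.12, -0.62, -2.2 ])]
False 0.4 -160 60 [array([-0.44,  0.25, -0.81, -1.91, -0.47, -2.57])]
False 0.4 -160 100 []
False 0.4 -160 140 []
True toolz [-0.7   0.14 -0.7 ]
True 0.3 -26 26 [array([-0.38,  0.46, -0.6 , -2.13, -0.4 ,  0.73])]
True 0.3 -60 26 [array([-0.43,  0.44, -0.69, -2.2 , -0.47,  0.87])]
True 0.3 -130 26 [array([-0.55,  0.44, -0.89, -2.29, -0.63,  1.11])]
True 0.3 -150 26 [array([-0.6 ,  0.45, -0.95, -2.31, -0.68,  1.19])]
True 0.3 -160 60 [array([-0.48,  0.26, -0.87, -2.1 , -0.48,  0.81])]
True 0.3 -160 100 [array([-0.19,  0.08, -0.74, -1.69, -0.21,  0.12])]
True 0.3 -160 140 []
True 0.4 -26 26 [array([-0.34,  0.45, -0.53, -1.9 , -0.4 ,  0.47])]
True 0.4 -60 26 [array([-0.39,  0.43, -0.62, -1.98, -0.46,  0.61])]
True 0.4 -130 26 [array([-0.51,  0.42, -0.81, -2.09, -0.58,  0.87])]
True 0.4 -150 26 [array([-0.56,  0.42, -0.87, -2.12, -0.62,  0.94])]
True 0.4 -160 60 [array([-0.44,  0.25, -0.81, -1.91, -0.47,  0.58])]
True 0.4 -160 100 [array([-0.19,  0.09, -0.73, -1.57, -0.28, -0.  ])]
True 0.4 -160 140 []
```

```bash
cat > path.py <<'E'
from ik import *
from bench import arm
def table(Q):
    s=arm.read_state();R0=R.from_quat(s['ee_rot']);p0=np.array(s['position'])
    prev=None
    for q in Q:
        p,r=full(q);a=r.as_matrix()[:,1]
        cam=p-a*142+r.as_matrix()[:,2]*68; w=p-297*a
        d=p-p0; rv=(r*R0.inv()).as_rotvec()
        st='' if prev is None else f'{np.linalg.norm(p-prev[0]):.0f}mm {np.degrees((r*prev[1].inv()).magnitude()):.1f}d'
        print(np.array(q).round(2),'tip',p.round(0),'cam',cam.round(0),'wr',w.round(0),'|',d.round(0).tolist(),rv.round(3).tolist(),st)
        prev=(p,r)
def interp(q0,q1,n): return [np.array(q0)+(np.array(q1)-q0)*i/n for i in range(1,n+1)]
E
python3 - <<'E'
from path import *
q0=arm.read_state()['joints']
G=[-.48,.26,-.87,-2.1,-.48,.81]
M=[0,0,-.9,-.3,-.55,.4]
table([q0]+interp(q0,M,10)+interp(M,G,12))
E
```

```text
[ 0.14 -0.04 -1.06  1.54 -0.23 -0.27] tip [492.  -3. 204.] cam [471.   6. 360.] wr [333.  42. 451.] | [-0.0, -0.0, 0.0] [-0.0, -0.0, -0.0] 
[ 0.13 -0.04 -1.04  1.35 -0.26 -0.2 ] tip [489. -48. 202.] cam [471. -42. 359.] wr [339.   8. 453.] | [-3.0, -44.0, -2.0] [0.036, 0.014, -0.131] 45mm 7.8d
[ 0.11 -0.03 -1.02  1.17 -0.29 -0.14] tip [477. -88. 196.] cam [463. -87. 353.] wr [341. -24. 452.] | [-15.0, -85.0, -8.0] [0.077, 0.035, -0.259] 43mm 7.8d
[ 0.1  -0.03 -1.01  0.99 -0.32 -0.07] tip [ 458. -123.  186.] cam [ 448. -127.  343.] wr [337. -56. 449.] | [-34.0, -120.0, -18.0] [0.124, 0.063, -0.383] 41mm 7.8d
[ 0.08 -0.03 -0.99  0.8  -0.36 -0.  ] tip [ 433. -150.  172.] cam [ 427. -162.  329.] wr [328. -84. 442.] | [-59.0, -146.0, -32.0] [0.178, 0.098, -0.504] 39mm 7.8d
[ 0.07 -0.02 -0.98  0.62 -0.39  0.06] tip [ 404. -168.  156.] cam [ 401. -190.  312.] wr [ 316. -108.  433.] | [-88.0, -164.0, -48.0] [0.239, 0.138, -0.619] 38mm 7.8d
[ 0.06 -0.02 -0.96  0.44 -0.42  0.13] tip [ 372. -176.  138.] cam [ 372. -209.  292.] wr [ 300. -128.  422.] | [-120.0, -172.0, -66.0] [0.309, 0.183, -0.7
[... 1907 characters left out ...]
. -63. 271.] | [-177.0, 38.0, -164.0] [1.555, 0.219, -1.974] 25mm 9.0d
[-0.36  0.19 -0.88 -1.65 -0.5   0.71] tip [341.  37.  44.] cam [209. -23. 106.] wr [165. -48. 268.] | [-151.0, 40.0, -161.0] [1.66, 0.154, -2.084] 26mm 9.0d
[-0.4   0.22 -0.88 -1.8  -0.49  0.74] tip [369.  32.  48.] cam [229. -10. 106.] wr [178. -36. 266.] | [-123.0, 35.0, -156.0] [1.763, 0.076, -2.192] 29mm 9.0d
[-0.44  0.24 -0.87 -1.95 -0.49  0.78] tip [397.  21.  53.] cam [252.  -2. 107.] wr [195. -26. 265.] | [-95.0, 24.0, -152.0] [1.862, -0.014, -2.299] 31mm 9.1d
[-0.48  0.26 -0.87 -2.1  -0.48  0.81] tip [425.   3.  57.] cam [277.   1. 110.] wr [216. -21. 266.] | [-67.0, 7.0, -147.0] [1.958, -0.116, -2.405] 34mm 9.1d
```

```bash
python3 - <<'E'
from path import *
q0=arm.read_state()['joints']
G=[-.48,.26,-.87,-2.1,-.48,.81]
M=[0.05,-.15,-.8,-.0,-.5,.25]
M2=[-.15,-.1,-.72,-1.1,-.5,.5]
table([q0]+interp(q0,M,11)+interp(M,M2,9)+interp(M2,G,8))
E
```

```text
[ 0.14 -0.04 -1.06  1.54 -0.23 -0.27] tip [492.  -3. 204.] cam [471.   6. 360.] wr [333.  42. 451.] | [-0.0, -0.0, 0.0] [-0.0, -0.0, -0.0] 
[ 0.13 -0.05 -1.03  1.4  -0.25 -0.22] tip [495. -35. 215.] cam [473. -29. 371.] wr [338.  17. 461.] | [3.0, -32.0, 11.0] [0.034, -0.015, -0.1] 34mm 6.1d
[ 0.12 -0.06 -1.01  1.26 -0.28 -0.18] tip [494. -66. 224.] cam [470. -63. 379.] wr [339.  -7. 470.] | [2.0, -63.0, 19.0] [0.071, -0.025, -0.198] 32mm 6.0d
[ 0.12 -0.07 -0.99  1.12 -0.3  -0.13] tip [488. -94. 229.] cam [464. -95. 384.] wr [337. -31. 477.] | [-4.0, -90.0, 25.0] [0.114, -0.03, -0.293] 29mm 6.0d
[ 0.11 -0.08 -0.96  0.98 -0.33 -0.08] tip [ 479. -118.  231.] cam [ 453. -125.  386.] wr [333. -54. 482.] | [-13.0, -114.0, 27.0] [0.161, -0.031, -0.385] 26mm 5.9d
[ 0.1  -0.09 -0.94  0.84 -0.35 -0.03] tip [ 466. -137.  230.] cam [ 440. -151.  385.] wr [326. -75. 485.] | [-26.0, -134.0, 26.0] [0.214, -0.027, -0.473] 23mm 5.9d
[ 0.09 -0.1  -0.92  0.7  -0.38  0.01] tip [ 452. -152.  227.] cam [ 425. -173.  381.] wr [317. -94. 486.] | [-40.0, -149.0, 23.0] [0.273, -0.02, -0.556] 21mm 5.9d
[ 0.08
[... 2863 characters left out ...]
85. -55. 297.] | [-101.0, 28.0, -106.0] [1.76, 0.071, -1.894] 13mm 7.6d
[-0.36  0.12 -0.81 -1.72 -0.49  0.69] tip [399.  25.  88.] cam [256. -24. 133.] wr [189. -44. 287.] | [-93.0, 28.0, -116.0] [1.817, 0.041, -2.017] 13mm 7.7d
[-0.4   0.17 -0.83 -1.85 -0.48  0.73] tip [407.  22.  78.] cam [261. -13. 124.] wr [196. -34. 279.] | [-85.0, 25.0, -126.0] [1.871, 0.001, -2.144] 14mm 7.8d
[-0.44  0.22 -0.85 -1.98 -0.48  0.77] tip [416.  14.  68.] cam [268.  -4. 116.] wr [204. -26. 272.] | [-76.0, 18.0, -137.0] [1.918, -0.052, -2.273] 15mm 7.9d
[-0.48  0.26 -0.87 -2.1  -0.48  0.81] tip [425.   3.  57.] cam [277.   1. 110.] wr [216. -21. 266.] | [-67.0, 7.0, -147.0] [1.958, -0.116, -2.405] 18mm 8.0d
```

```bash
python3 -m creep '[[[3,-32,11],[0.034,-0.015,-0.1],-0.3],[[2,-63,19],[0.071,-0.025,-0.198],-0.3]]'; python3 - <<'E'
from bench import arm;s=arm.read_state();print(s['joints'].round(3),s['contact_force'])
E
```

```text
clock: 12.85
position: [492.8, -67.2, 222.3]
ee_rot: [0.234, -0.411, 0.737, -0.482]
contact_force: [1.0, -0.7, 0.9]
gripper_width: 29.8
[ 0.123 -0.061 -1.01   1.252 -0.276 -0.175] [ 1.02764035 -0.68706185  0.87419945]
```

Tracks as modelled. Next leg.

```bash
python3 - <<'E'
from path import *
q0=arm.read_state()['joints']
table(interp(q0,[0.05,-.15,-.8,-.0,-.5,.25],9))
E
```

```text
[ 0.11 -0.07 -0.99  1.11 -0.3  -0.13] tip [487. -95. 228.] cam [463. -97. 383.] wr [337. -32. 476.] | [-6.0, -27.0, 5.0] [0.043, -0.006, -0.094] 
[ 0.11 -0.08 -0.96  0.97 -0.33 -0.08] tip [ 478. -118.  230.] cam [ 452. -126.  385.] wr [333. -55. 481.] | [-15.0, -51.0, 8.0] [0.09, -0.009, -0.185] 26mm 5.9d
[ 0.1  -0.09 -0.94  0.83 -0.35 -0.03] tip [ 465. -138.  229.] cam [ 439. -152.  384.] wr [326. -76. 484.] | [-27.0, -71.0, 7.0] [0.144, -0.008, -0.271] 23mm 5.8d
[ 0.09 -0.1  -0.92  0.7  -0.38  0.01] tip [ 451. -152.  226.] cam [ 424. -173.  380.] wr [317. -95. 485.] | [-42.0, -85.0, 4.0] [0.203, -0.003, -0.354] 21mm 5.8d
[ 0.08 -0.11 -0.89  0.56 -0.4   0.06] tip [ 436. -162.  221.] cam [ 407. -190.  373.] wr [ 307. -111.  484.] | [-57.0, -94.0, -1.0] [0.269, 0.004, -0.431] 19mm 5.8d
[ 0.07 -0.12 -0.87  0.42 -0.43  0.11] tip [ 420. -165.  214.] cam [ 390. -203.  364.] wr [ 295. -125.  481.] | [-72.0, -98.0, -8.0] [0.34, 0.013, -0.502] 17mm 5.8d
[ 0.07 -0.13 -0.85  0.28 -0.45  0.16] tip [ 406. -163.  207.] cam [ 373. -210.  353.] wr [ 283. -135.  476.] | [-87.0, -96.0, -15.0] [0.418, 0.024, -0.567] 17mm 5.8d
[ 0.06 -0.14 -0.82  0.14 -0.48  0.2 ] tip [ 392. -155.  199.] cam [ 356. -212.  341.] wr [ 271. -143.  470.] | [-101.0, -87.0, -23.0] [0.502, 0.037, -0.626] 18mm 5.9d
[ 0.05 -0.15 -0.8   0.   -0.5   0.25] tip [ 380. -141.  192.] cam [ 341. -209.  329.] wr [ 259. -147.  463.] | [-112.0, -74.0, -30.0] [0.591, 0.05, -0.677] 19mm 5.9d
```

```bash
python3 -m creep '[[[-6,-27,5],[0.043,-0.006,-0.094],-0.3],[[-15,-51,8],[0.09,-0.009,-0.185],-0.3],[[-27,-71,7],[0.144,-0.008,-0.271],-0.3],[[-42,-85,4],[0.203,-0.003,-0.354],-0.3],[[-57,-94,-1],[0.269,0.004,-0.431],-0.3],[[-72,-98,-8],[0.34,0.013,-0.502],-0.3],[[-87,-96,-15],[0.418,0.024,-0.567],-0.3],[[-101,-87,-23],[0.502,0.037,-0.626],-0.3],[[-112,-74,-30],[0.591,0.05,-0.677],-0.3]]'; python3 - <<'E'
from path import *
q0=arm.read_state()['joints'];print(q0.round(3))
table(interp(q0,[-.15,-.1,-.72,-1.1,-.5,.5],10))
E
```

```text
clock: 13.6
position: [380.2, -136.8, 191.4]
ee_rot: [-0.044, -0.671, 0.697, -0.251]
contact_force: [-0.2, -1.0, -0.9]
gripper_width: 30.6
[ 0.06  -0.153 -0.804 -0.002 -0.497  0.242]
[ 0.04 -0.15 -0.8  -0.11 -0.5   0.27] tip [ 371. -128.  180.] cam [ 327. -205.  311.] wr [ 249. -149.  450.] | [-9.0, 8.0, -11.0] [0.077, 0.0, -0.064] 
[ 0.02 -0.14 -0.79 -0.22 -0.5   0.29] tip [ 364. -118.  170.] cam [ 314. -201.  294.] wr [ 239. -151.  438.] | [-17.0, 19.0, -21.0] [0.154, -0.002, -0.128] 16mm 5.7d
[-0.   -0.14 -0.78 -0.33 -0.5   0.32] tip [ 358. -106.  162.] cam [ 303. -195.  279.] wr [ 229. -152.  425.] | [-22.0, 31.0, -30.0] [0.231, -0.008, -0.191] 16mm 5.7d
[-0.02 -0.13 -0.77 -0.44 -0.5   0.35] tip [355. -92. 155.] cam [ 293. -186.  265.] wr [ 221. -150.  414.] | [-25.0, 45.0, -36.0] [0.309, -0.017, -0.254] 15mm 5.7d
[-0.04 -0.13 -0.76 -0.55 -0.5   0.37] tip [354. -78. 150.] cam [ 284. -175.  252.] wr [ 213. -146.  403.] | [-26.0, 59.0, -41.0] [0.386, -0.028, -0.317] 15mm 5.7d
[-0.07 -0.12 -0.75 -0.66 -0.5   0.4 ] tip [355. -62. 148.] cam [ 277. -163.  241.] wr [ 206. -140.  392.] | [-25.0, 75.0, -44.0] [0.463, -0.042, -0.38] 16mm 5.8d
[-0.09 -0.12 -0.75 -0.77 -0.5   0.42] tip [359. -47. 147.] cam [ 273. -149.  231.] wr [ 200. -132.  383.] | [-22.0, 90.0, -45.0] [0.54, -0.06, -0.442] 16mm 5.8d
[-0.11 -0.11 -0.74 -0.88 -0.5   0.45] tip [364. -31. 148.] cam [ 271. -133.  223.] wr [ 195. -123.  374.] | [-16.0, 106.0, -43.0] [0.616, -0.08, -0.505] 17mm 5.8d
[-0.13 -0.11 -0.73 -0.99 -0.5   0.47] tip [373. -16. 152.] cam [ 271. -117.  217.] wr [ 193. -113.  367.] | [-7.0, 120.0, -40.0] [0.692, -0.103, -0.567] 17mm 5.8d
[-0.15 -0.1  -0.72 -1.1  -0.5   0.5 ] tip [383.  -3. 157.] cam [ 273. -100.  213.] wr [ 191. -102.  361.] | [3.0, 134.0, -34.0] [0.768, -0.129, -0.628] 18mm 5.8d
```

```bash
python3 -m creep '[[[-9,8,-11],[0.077,0,-0.064],-0.3],[[-17,19,-21],[0.154,-0.002,-0.128],-0.3],[[-22,31,-30],[0.231,-0.008,-0.191],-0.3],[[-25,45,-36],[0.309,-0.017,-0.254],-0.3],[[-26,59,-41],[0.386,-0.028,-0.317],-0.3],[[-25,75,-44],[0.463,-0.042,-0.38],-0.3],[[-22,90,-45],[0.54,-0.06,-0.442],-0.3],[[-16,106,-43],[0.616,-0.08,-0.505],-0.3],[[-7,120,-40],[0.692,-0.103,-0.567],-0.3],[[3,134,-34],[0.768,-0.129,-0.628],-0.3]]'; python3 - <<'E'
from path import *
q0=arm.read_state()['joints'];print(q0.round(3))
table(interp(q0,[-.48,.26,-.87,-2.1,-.48,.81],10))
E
```

```text
clock: 14.43
position: [385.4, -2.3, 159.2]
ee_rot: [0.376, 0.816, -0.438, 0.036]
contact_force: [-1.0, -0.0, 0.3]
gripper_width: 29.9
[-0.136 -0.103 -0.717 -1.086 -0.492  0.476]
[-0.17 -0.07 -0.73 -1.19 -0.49  0.51] tip [383.   5. 144.] cam [268. -88. 196.] wr [190. -93. 347.] | [-2.0, 8.0, -15.0] [0.066, 0.027, -0.073] 
[-0.2  -0.03 -0.75 -1.29 -0.49  0.54] tip [383.  12. 130.] cam [262. -75. 180.] wr [187. -84. 332.] | [-2.0, 15.0, -29.0] [0.13, 0.052, -0.15] 15mm 5.9d
[-0.24  0.01 -0.76 -1.39 -0.49  0.58] tip [384.  18. 118.] cam [257. -62. 166.] wr [185. -74. 319.] | [-1.0, 21.0, -41.0] [0.191, 0.074, -0.231] 13mm 6.0d
[-0.27  0.04 -0.78 -1.49 -0.49  0.61] tip [387.  23. 108.] cam [255. -49. 154.] wr [185. -65. 307.] | [2.0, 25.0, -51.0] [0.25, 0.095, -0.316] 12mm 6.0d
[-0.31  0.08 -0.79 -1.59 -0.49  0.64] tip [391.  25.  98.] cam [254. -37. 144.] wr [186. -55. 298.] | [6.0, 27.0, -61.0] [0.307, 0.113, -0.405] 11mm 6.1d
[-0.34  0.11 -0.81 -1.69 -0.48  0.68] tip [397.  26.  90.] cam [255. -26. 135.] wr [189. -46. 289.] | [11.0, 28.0, -69.0] [0.36, 0.13, -0.497] 10mm 6.2d
[-0.38  0.15 -0.82 -1.8  -0.48  0.71] tip [403.  24.  82.] cam [258. -17. 127.] wr [193. -38. 282.] | [18.0, 26.0, -78.0] [0.411, 0.146, -0.592] 11mm 6.2d
[-0.41  0.19 -0.84 -1.9  -0.48  0.74] tip [411.  20.  74.] cam [263.  -9. 121.] wr [199. -30. 276.] | [25.0, 22.0, -86.0] [0.458, 0.16, -0.69] 12mm 6.3d
[-0.45  0.22 -0.85 -2.   -0.48  0.78] tip [418.  13.  65.] cam [269.  -3. 115.] wr [206. -25. 271.] | [33.0, 15.0, -94.0] [0.502, 0.174, -0.791] 13mm 6.4d
[-0.48  0.26 -0.87 -2.1  -0.48  0.81] tip [425.   3.  57.] cam [277.   1. 110.] wr [216. -21. 266.] | [40.0, 6.0, -102.0] [0.542, 0.187, -0.895] 15mm 6.4d
```

```bash
python3 -m creep '[[[-2,8,-15],[0.066,0.027,-0.073],-0.3],[[-2,15,-29],[0.13,0.052,-0.15],-0.3],[[-1,21,-41],[0.191,0.074,-0.231],-0.3],[[2,25,-51],[0.25,0.095,-0.316],-0.3],[[6,27,-61],[0.307,0.113,-0.405],-0.3],[[11,28,-69],[0.36,0.13,-0.497],-0.3],[[18,26,-78],[0.411,0.146,-0.592],-0.3],[[25,22,-86],[0.458,0.16,-0.69],-0.3],[[33,15,-94],[0.502,0.174,-0.791],-0.3],[[40,6,-102],[0.542,0.187,-0.895],-0.3],[[40,6,-102],[0.542,0.187,-0.895],-0.3]]'; python3 - <<'E'
from path import *
from h import snap
q0=arm.read_state()['joints'];print(q0.round(3))
snap('wrist','w10');snap('scene','s10')
s=arm.read_state();R0=R.from_quat(s['ee_rot'])
c,sn=np.cos(yw),np.sin(yw);d=s['position']-np.array([585,-30,0]);print('press',c*d[0]+sn*d[1],-sn*d[0]+c*d[1],d[2],(goal2(.8,.3,True)*R0.inv()).as_rotvec().round(3))
E
```

```text
clock: 15.35
position: [426.5, 0.4, 56.3]
ee_rot: [0.642, 0.658, -0.217, -0.328]
contact_force: [-1.2, -0.1, 0.5]
gripper_width: 29.5
[-0.47   0.257 -0.856 -2.075 -0.462  0.773]
press -162.80744765248457 -0.34528413940607905 56.94364604163668 [ 0.001 -0.014 -0.013]
```

View pics/w10.png

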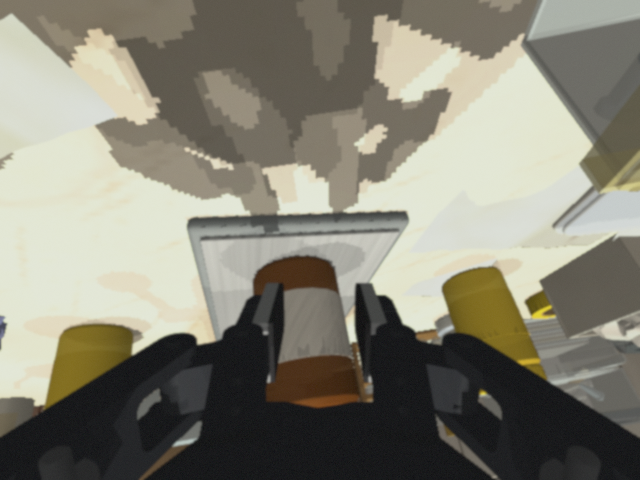

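View pics/s10.png

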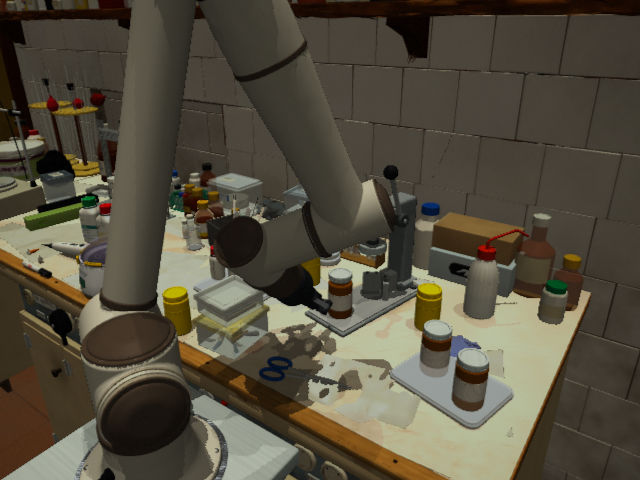

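```bash
python3 -m creep '[[[6,-1,-12],[0,-0.014,-0.013],-0.3],[[10,-2,-24],[0,-0.014,-0.013],-0.3],[[12,-2,-29],[0,-0.014,-0.013],-0.3],[[12,-2,-29],[0,-0.014,-0.013],-0.3],[[12,-2,-29],[0,-0.014,-0.013],-0.3]]';python3 -m creep '[[[8,-1.5,0],[0,0,0],-0.3],[[14,-2.7,0],[0,0,0],-0.3],[[18,-3.5,0],[0,0,0],-0.3],[[22,-4.3,0],[0,0,0],-0.3],[[26,-5,0],[0,0,0],-0.3],[[30,-5.8,0],[0,0,0],-0.3],[[34,-6.6,0],[0,0,0],-0.3],[[38,-7.4,0],[0,0,0],-0.3],[[38,-7.4,0],[0,0,0],-0.3]]'; cat > pp.py <<'E'
from path import *
from h import *
def press(v):
    c,sn=np.cos(yw),np.sin(yw);d=np.array(v)-[585,-30,0];return np.array([c*d[0]+sn*d[1],-sn*d[0]+c*d[1],d[2]])
E
python3 - <<'E'
from pp import *
snap('scene','s11');im,d,s=snap('wrist','w11');print(press(s['position']).round(1),s['contact_force'],s['joints'].round(2))
im2=cv2.imread('pics/s11.png');cv2.imwrite('pics/s11z.png',cv2.resize(im2[180:360,280:460],None,fx=3.3,fy=3.3,interpolation=cv2.INTER_CUBIC))
E
```

```text
clock: 15.87
position: [436.8, -1.0, 28.0]
ee_rot: [0.646, 0.659, -0.213, -0.323]
contact_force: [-0.1, -0.0, 0.2]
gripper_width: 29.6
clock: 16.62
position: [475.7, -9.1, 28.1]
ee_rot: [0.646, 0.658, -0.212, -0.322]
contact_force: [0.6, 0.3, -0.1]
gripper_width: 29.7
[-111.6   -0.5   28. ] [ 0.14777336 -0.06642038 -0.02725455] [-0.52  0.43 -0.84 -2.27 -0.57  1.03]
```

View pics/s11z.png

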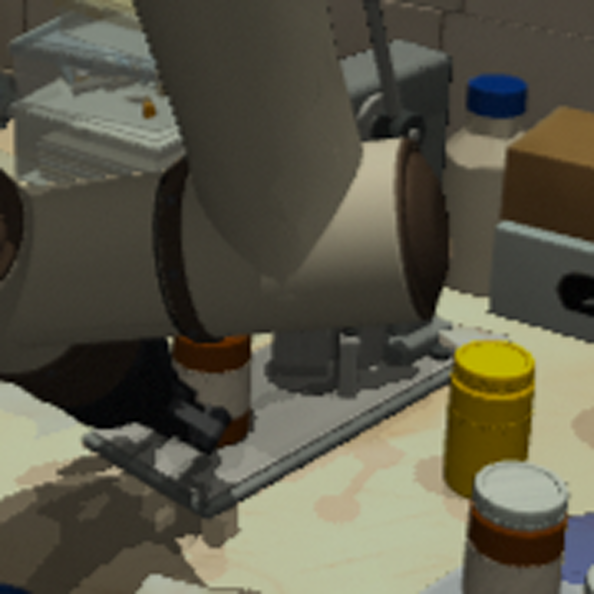

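View pics/w11.png

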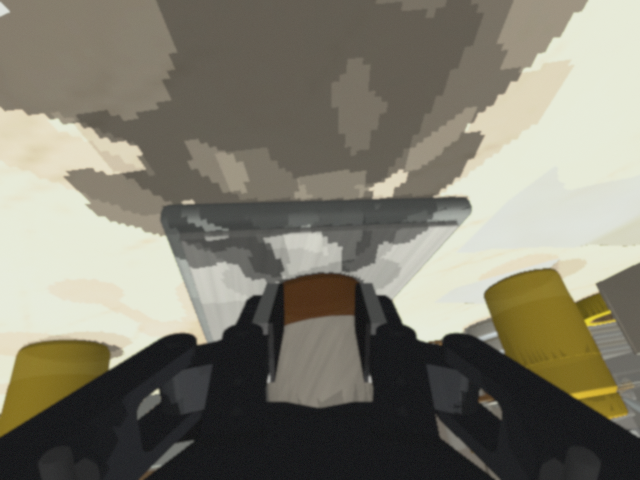

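```bash
python3 -m creep '[[[6,-1.2,0],[0,0,0],-0.3],[[12,-2.4,0],[0,0,0],-0.3],[[17,-3.3,0],[0,0,0],-0.3],[[22,-4.3,0],[0,0,0],-0.3],[[27,-5.3,0],[0,0,0],-0.3],[[32,-6.2,0],[0,0,0],-0.3],[[37,-7.2,0],[0,0,0],-0.3],[[42,-8.2,0],[0,0,0],-0.3],[[47,-9.2,0],[0,0,0],-0.3],[[52,-10.1,0],[0,0,0],-0.3],[[52,-10.1,0],[0,0,0],-0.3]]'; 
python3 - <<'E'
from pp import *
snap('top','t12');im,d,s=snap('wrist','w12');print(press(s['position']).round(1),s['contact_force'],s['joints'].round(2))
im2=cv2.imread('pics/t12.png');cv2.imwrite('pics/t12z.png',cv2.resize(im2[150:290,260:400],None,fx=4,fy=4,interpolation=cv2.INTER_CUBIC))
E
```

```text
clock: 17.63
position: [528.4, -19.2, 28.4]
ee_rot: [0.646, 0.658, -0.212, -0.322]
contact_force: [-0.9, 0.6, -0.7]
gripper_width: 30.3
[-58.2  -0.2  28.3] [ 0.09630713  0.14053149 -1.07745686] [-0.43  0.44 -0.69 -2.19 -0.46  0.85]
```

View pics/w12.png

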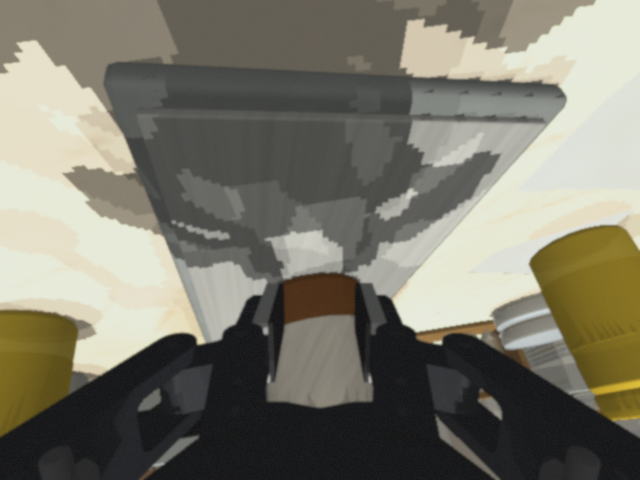

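View pics/t12z.png

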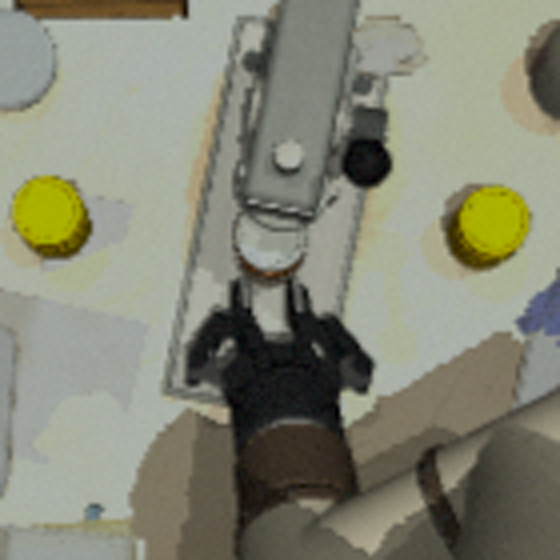

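```bash
python3 - <<'E'
from pp import *
from m import ray
print(press(ray('top',260+268/4-.4,150+244/4-.4,112)))
T=np.load('pics/t12.npz');c=cloud('top',T['d'])
m=(abs(c[...,2]-111)<8);x=c[m];p=np.array([press(v) for v in x]);k=(abs(p[:,1])<32)&(p[:,0]>-80)&(p[:,0]<0);print(p[k].min(0),p[k].max(0))
E
```

```text
[-38.83238242   4.87189108 112.        ]
[-57.2872596  -20.46970734 103.62174797] [-21.19583913  28.32567619 117.75635801]
```

```bash
python3 -m creep '[[[4,-2,0],[0,0,0],-0.3],[[9,-4,0],[0,0,0],-0.3],[[14,-5.6,0],[0,0,0],-0.3],[[19,-7,0],[0,0,0],-0.3],[[24,-8.3,0],[0,0,0],-0.3],[[24,-8.3,0],[0,0,0],-0.3]]'; 
python3 - <<'E'
from pp import *
im,d,s=snap('top','t13');s=arm.read_state();print(press(s['position']).round(1),s['contact_force'])
c=cloud('top',d)
m=(abs(c[...,2]-111)<8);x=c[m];p=np.array([press(v) for v in x]);k=(abs(p[:,1])<32)&(p[:,0]>-80)&(p[:,0]<0);print(p[k].min(0),p[k].max(0))
im2=cv2.imread('pics/t13.png');cv2.imwrite('pics/t13z.png',cv2.resize(im2[180:250,290:360],None,fx=8,fy=8,interpolation=cv2.INTER_CUBIC))
E
```

```text
clock: 18.23
position: [552.5, -27.6, 28.4]
ee_rot: [0.647, 0.658, -0.212, -0.322]
contact_force: [0.5, -0.6, 0.5]
gripper_width: 29.7
[-33.   -3.8  28.3] [-0.49069838 -0.72210516  0.15912557]
[-31.95820408 -16.20772408 105.75554803] [-24.38874694  17.46623963 117.12407115]
```

View pics/t13z.png

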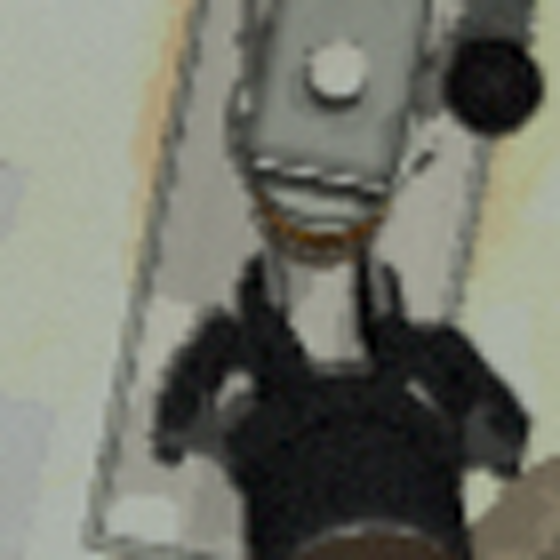

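```bash
python3 -m creep '[[[-10,2,0],[0,0,0],-0.3],[[-24,6.5,0],[0,0,0],-1],[[-24,7.5,0],[0,0,0],-1],[[-24,7.5,0],[0,0,0],-1],[[-24,7.5,0],[0,0,0],-1],[[-18,6.2,0],[0,0,0],-1],[[-14,5.4,0],[0,0,0],-1],[[-11,4.8,0],[0,0,0],-1],[[-11,4.8,0],[0,0,0],-1]]'; python3 - <<'E'
from pp import *
im,d,s=snap('top','t14');s=arm.read_state();print(press(s['position']).round(1),s['contact_force'],s['gripper_width'])
im2=cv2.imread('pics/t14.png');cv2.imwrite('pics/t14z.png',cv2.resize(im2[180:250,290:360],None,fx=8,fy=8,interpolation=cv2.INTER_CUBIC))
E
```

```text
clock: 19.03
position: [541.4, -22.6, 28.4]
ee_rot: [0.646, 0.658, -0.212, -0.322]
contact_force: [-0.1, -0.5, -0.4]
gripper_width: -0.0
[-45.   -1.1  28.1] [1.07089408 0.57993426 0.11653148] 0.2578317214923917
```

View pics/t14z.png

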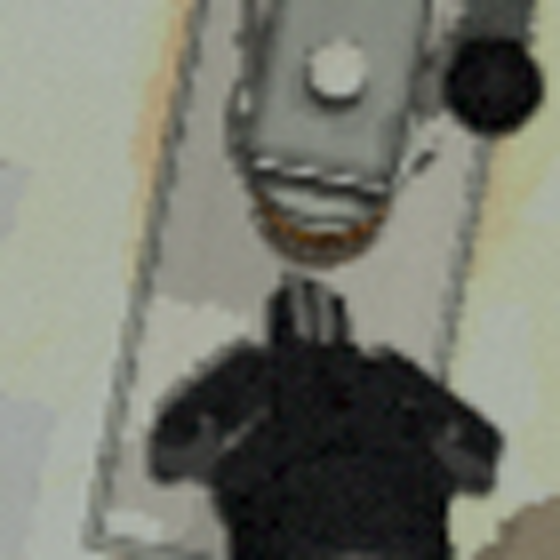

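```bash
python3 -m creep '[[[3,-1.6,0],[0,0,0],-1],[[6,-2.2,0],[0,0,0],-1],[[8,-2.6,0],[0,0,0],-1],[[8,-2.6,0],[0,0,0],-1]]';python3 -m creep '[[[1.5,-0.3,0],[0,0,0],-1],[[3,-0.6,0],[0,0,0],-1],[[4,-0.8,0],[0,0,0],-1],[[4,-0.8,0],[0,0,0],-1]]'
```

```text
clock: 19.42
position: [548.2, -25.1, 28.0]
ee_rot: [0.646, 0.658, -0.212, -0.323]
contact_force: [0.2, -0.3, 0.6]
gripper_width: 0.0
clock: 19.75
position: [551.7, -25.8, 27.7]
ee_rot: [0.646, 0.658, -0.213, -0.323]
contact_force: [-0.6, 0.3, 0.5]
gripper_width: 0.1
```

```bash
python3 -m creep '[[[1.5,-0.3,0],[0,0,0],-1],[[3,-0.6,0],[0,0,0],-1],[[3,-0.6,0],[0,0,0],-1]]';python3 -m creep '[[[1,-0.2,0],[0,0,0],-1],[[2,-0.4,0],[0,0,0],-1],[[2,-0.4,0],[0,0,0],-1]]'; python3 - <<'E'
from pp import *
im,d,s=snap('top','t15');snap('scene','s15');s=arm.read_state();print(press(s['position']).round(1),s['contact_force'],s['gripper_width'])
im2=cv2.imread('pics/t15.png');a=cv2.resize(im2[180:250,290:360],None,fx=5.7,fy=5.7,interpolation=cv2.INTER_CUBIC)
b=cv2.resize(cv2.imread('pics/s15.png')[240:340,320:420],None,fx=4,fy=4,interpolation=cv2.INTER_CUBIC)
cv2.imwrite('pics/t15z.png',np.hstack([a[:399],b[:399]]))
E
```

```text
clock: 20.0
position: [553.8, -26.1, 27.4]
ee_rot: [0.646, 0.658, -0.213, -0.323]
contact_force: [-3.6, 0.9, 2.2]
gripper_width: 0.2
clock: 20.25
position: [554.3, -25.8, 27.1]
ee_rot: [0.645, 0.658, -0.214, -0.324]
contact_force: [-9.0, 1.4, 4.7]
gripper_width: 0.6
[-30.9  -1.8  27.1] [-8.97414347  1.70086498  5.87192296] -0.21032340903041627
```

View pics/t15z.png

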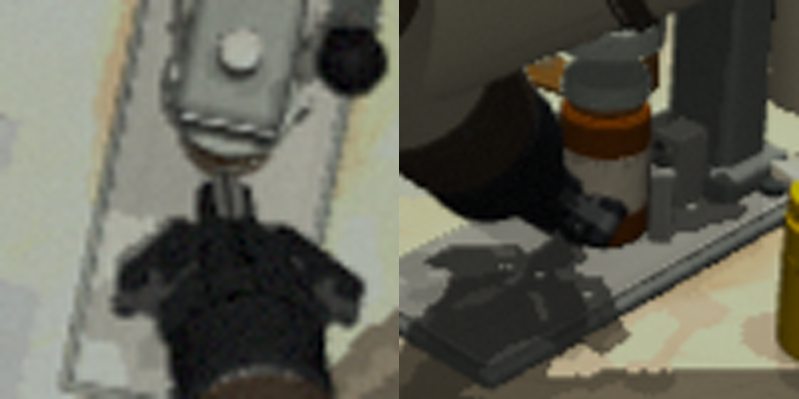

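```bash
python3 -m creep '[[[1,-0.2,0],[0,0,0],-1],[[2,-0.4,0],[0,0,0],-1],[[2,-0.4,0],[0,0,0],-1],[[2,-0.4,0],[0,0,0],-1],[[2,-0.4,0],[0,0,0],-1]]'; python3 - <<'E'
from pp import *
s=arm.read_state();print(press(s['position']).round(1),s['contact_force'],s['joints'].round(3))
E
```

```text
clock: 20.77
position: [554.6, -25.8, 26.3]
ee_rot: [0.645, 0.658, -0.215, -0.325]
contact_force: [-12.5, 1.9, 7.2]
gripper_width: -0.0
[-30.7  -1.7  26.3] [-12.5290014    1.93354825   7.16997493] [-0.378  0.45  -0.598 -2.106 -0.397  0.713]
```

```bash
python3 -m creep '[[[-5,1,0],[0,0,0],-1],[[-20,4,0],[0,0,0],-1],[[-45,9,4],[0,0,0],-1],[[-75,14,10],[0,0,0],-1],[[-105,20,20],[0,0,0],-1],[[-120,23,30],[0,0,0],-1],[[-120,23,30],[0,0,0],-1]]'; python3 - <<'E'
from pp import *
from scan import ik5
snap('scene','s16')
print(arm.read_state()['joints'].round(3))
seeds=[[.3,.3,-.6,0,-.6],[.1,.1,-.9,1.5,-.4],[0,.3,-.5,-1.5,-.4],[-.4,.2,-.6,-2.5,-.5],[.3,.2,-.1,0,-1.4]]
for th in (0,.2,.4,.6,.8,1.0,1.2):
  for az in np.arange(-.6,.61,.3):
    if th==0 and az>-.6:continue
    out=[]
    w=yw+az;a=np.array([np.sin(th)*np.cos(w),np.sin(th)*np.sin(w),-np.cos(th)])
    for sd in seeds:
      qs=[];q=sd
      for lv in (0,.35,.7,1.0):
        an=np.radians(70)-lv
        t=pw(35-120*np.cos(an),-46,207+120*np.sin(an))+18.7*a
        s=ik5(t,a,q)
        if s is None:break
        qs.append(s);q=s
      if len(qs)==4 and abs(qs[0]-qs[3]).max()<1.2 and not any(abs(qs[0]-o[0]).max()<.1 for o in out): out.append(qs)
    for o in out: print(round(th,1),round(az,1),o[0].round(2),o[3].round(2))
im2=cv2.imread('pics/s16.png');cv2.imwrite('pics/s16z.png',cv2.resize(im2[150:350,290:440],None,fx=2.97,fy=2.97,interpolation=cv2.INTER_CUBIC))
E
```

```text
clock: 21.35
position: [436.6, -3.7, 59.2]
ee_rot: [0.647, 0.658, -0.212, -0.322]
contact_force: [1.2, -0.2, 0.1]
gripper_width: -0.1
[-0.479  0.268 -0.845 -2.102 -0.476  0.803]
0 -0.6 [ 0.15  0.26  0.    0.   -1.31] [ 0.21  0.18 -0.32 -0.   -1.07]
0.2 -0.6 [ 0.23  0.19 -0.18  0.19 -1.11] [ 0.3   0.12 -0.5   0.23 -0.87]
0.2 -0.3 [ 0.22  0.17 -0.18  0.15 -1.07] [ 0.28  0.1  -0.51  0.19 -0.83]
0.2 0.0 [ 0.19  0.16 -0.17  0.09 -1.05] [ 0.26  0.09 -0.49  0.12 -0.81]
0.2 0.3 [ 0.16  0.17 -0.14  0.01 -1.07] [ 0.22  0.09 -0.45  0.03 -0.82]
0.2 0.6 [ 0.12  0.18 -0.1  -0.06 -1.11] [ 0.18  0.11 -0.41 -0.06 -0.86]
0.4 -0.6 [ 0.3   0.12 -0.38  0.45 -0.92] [ 0.37  0.06 -0.71  0.58 -0.71]
0.4 -0.3 [ 0.27  0.09 -0.4   0.38 -0.82] [ 0.33  0.03 -0.74  0.54 -0.59]
0.4 0.0 [ 0.23  0.08 -0.36  0.23 -0.77] [ 0.29  0.01 -0.71  0.37 -0.52]
0.4 0.3 [ 0.16  0.08 -0.28  0.03 -0.8 ] [ 0.23  0.02 -0.61  0.1  -0.55]
0.4 0.6 [ 0.09  0.11 -0.18 -0.16 -0.9 ] [ 0.14  0.05 -0.48 -0.17 -0.66]
0.6 -0.6 [ 0.33  0.08 -0.59  0.8  -0.79] [ 0.34  0.04 -0.91  1.06 -0.63]
0.6 -0.3 [ 0.27  0.03 -0.65  0.79 -0.58] [ 0.16 -0.02 -0.99  1.3  -0.37]
0.6 0.6 [ 0.04  0.06 -0.25 -0.31 -0.72] [ 0.08  0.01 -0.51 -0.39 -0.51]
0.8 0.6 [-0.05  0.03 -0.27 -0.59 -0.61] [-0.09  0.   -0.48 -0.81 -0.49]
1.0 0.6 [-0.22  0.04 -0.27 -1.01 -0.62] [-0.36  0.04 -0.47 -1.28 -0.65]
1.2 0.3 [-0.29 -0.01 -0.39 -1.52 -0.37] [-0.56  0.05 -0.67 -1.91 -0.66]
1.2 0.6 [-0.43  0.07 -0.31 -1.42 -0.77] [-0.58  0.13 -0.54 -1.61 -0.89]
```

View pics/s16z.png

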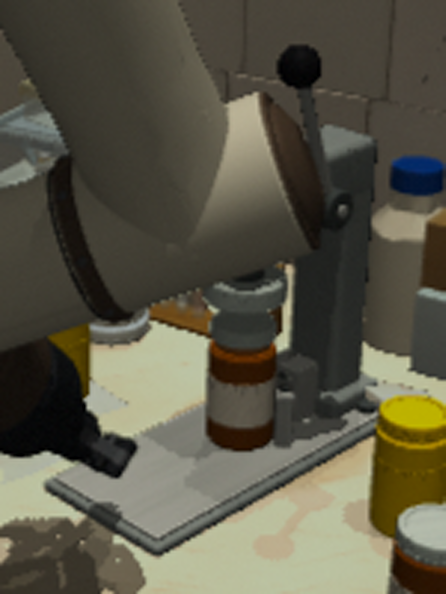

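```bash
python3 - <<'E'
from pp import *
th,az=.2,.3
def ballt(lv,off=0):
    w=yw+az;a=np.array([np.sin(th)*np.cos(w),np.sin(th)*np.sin(w),-np.cos(th)])
    an=np.radians(70)-lv
    return pw(35-120*np.cos(an),-46,207+120*np.sin(an))+(18.7-off)*a
for fl,q6 in ((True,-1.6),(False,1.5)):
  H=ik(ballt(0,90),goal2(th,az,fl),seeds=[.16,.1,-.1,.01,-1.07,q6]);print(fl,H)
q0=arm.read_state()['joints']
H=ik(ballt(0,90),goal2(th,az,False),seeds=[.16,.1,-.1,.01,-1.07,1.5])
H2=ik(ballt(0,90),goal2(th,az,True),seeds=[.16,.1,-.1,.01,-1.07,-1.6])
for h in (H,H2):
  if h:
    print('--');table(interp(q0,[-.15,-.2,-.6,-1.0,-.6,.5],9)+interp([-.15,-.2,-.6,-1.0,-.6,.5],h[0],14))
E
```

```text
True [array([ 1.59739992e-01,  1.03168113e-01,  1.36772539e-03,  1.11756963e-02,
       -1.26929475e+00, -1.92114850e+00])]
False [array([ 0.15973998,  0.10316812,  0.00136774,  0.01117568, -1.26929477,
        1.22044416])]
--
[-0.44  0.22 -0.82 -1.98 -0.49  0.77] tip [438.   5.  78.] cam [287. -12. 121.] wr [218. -33. 275.] | [-1.0, 9.0, 18.0] [-0.056, -0.052, 0.127] 
[-0.41  0.16 -0.79 -1.86 -0.5   0.74] tip [435.  12.  96.] cam [286. -22. 134.] wr [212. -42. 285.] | [-4.0, 16.0, 37.0] [-0.116, -0.1, 0.252] 20mm 8.4d
[-0.37  0.11 -0.76 -1.73 -0.52  0.7 ] tip [432.  16. 114.] cam [286. -33. 148.] wr [208. -52. 297.] | [-7.0, 21.0, 55.0] [-0.181, -0.144, 0.373] 19mm 8.3d
[-0.33  0.06 -0.74 -1.61 -0.53  0.67] tip [428.  18. 132.] cam [288. -45. 164.] wr [206. -64. 311.] | [-11.0, 23.0, 73.0] [-0.25, -0.183, 0.491] 19mm 8.1d
[-0.3   0.01 -0.71 -1.49 -0.54  0.63] tip [425.  17. 152.] cam [291. -59. 183.] wr [205. -76. 328.] | [-14.0, 22.0, 92.0] [-0.325, -0.219, 0.603] 20mm 8.0d
[-0.26 -0.04 -0.68 -1.37 -0.56  0.6 ] tip [423.  14. 172.] cam [296. -73. 205.] wr [206. -88. 348.] | [-16.0
[... 5745 characters left out ...]
124.  603.] | [73.0, -41.0, 271.0] [-0.054, 0.417, 0.452] 17mm 7.3d
[ 0.09  0.04 -0.13 -0.21 -1.13 -1.4 ] tip [522. -53. 343.] cam [422. -94. 456.] wr [ 445. -115.  623.] | [83.0, -49.0, 283.0] [-0.039, 0.482, 0.336] 18mm 7.6d
[ 0.12  0.06 -0.08 -0.13 -1.17 -1.58] tip [533. -61. 357.] cam [434. -86. 477.] wr [ 464. -106.  642.] | [94.0, -56.0, 298.0] [-0.029, 0.536, 0.209] 20mm 7.8d
[ 0.14  0.08 -0.04 -0.06 -1.22 -1.75] tip [545. -68. 373.] cam [448. -76. 496.] wr [481. -94. 661.] | [106.0, -64.0, 313.0] [-0.024, 0.577, 0.073] 21mm 8.1d
[ 0.16  0.1   0.    0.01 -1.27 -1.92] tip [556. -75. 390.] cam [463. -66. 516.] wr [497. -82. 681.] | [117.0, -71.0, 330.0] [-0.021, 0.604, -0.072] 22mm 8.3d
```

```bash
python3 -m creep '[[[-1,9,18],[-0.056,-0.052,0.127],-1],[[-4,16,37],[-0.116,-0.1,0.252],-1],[[-7,21,55],[-0.181,-0.144,0.373],-1],[[-11,23,73],[-0.25,-0.183,0.491],-1],[[-14,22,92],[-0.325,-0.219,0.603],-1],[[-16,19,113],[-0.404,-0.251,0.71],-1],[[-18,13,135],[-0.49,-0.28,0.81],-1],[[-20,6,160],[-0.58,-0.304,0.902],-1],[[-21,-3,187],[-0.677,-0.326,0.985],-1],[[-21,-3,187],[-0.677,-0.326,0.985],-1],[[-21,-3,187],[-0.677,-0.326,0.985],-1]]'; python3 - <<'E'
from pp import *
th,az=.2,.3
w=yw+az;a=np.array([np.sin(th)*np.cos(w),np.sin(th)*np.sin(w),-np.cos(th)])
an=np.radians(70)
h=ik(pw(35-120*np.cos(an),-46,207+120*np.sin(an))+(18.7-90)*a,goal2(th,az,True),seeds=[.16,.1,-.1,.01,-1.07,-1.6])[0]
q0=arm.read_state()['joints'];print(q0.round(2),arm.read_state()['contact_force'])
table(interp(q0,h,15))
E
```

```text
clock: 22.32
position: [419.6, -6.6, 247.6]
ee_rot: [0.357, 0.816, -0.431, 0.144]
contact_force: [-0.5, 0.7, -0.5]
gripper_width: -0.4
[-0.14 -0.2  -0.6  -1.   -0.59  0.5 ] [-0.47687784  0.70473473 -0.4853005 ]
[-0.12 -0.18 -0.56 -0.93 -0.64  0.34] tip [428.  -6. 254.] cam [ 324. -114.  301.] wr [ 230. -124.  441.] | [9.0, 1.0, 7.0] [0.064, 0.074, -0.019] 
[-0.1  -0.16 -0.52 -0.86 -0.68  0.18] tip [437.  -6. 261.] cam [ 334. -114.  309.] wr [ 250. -130.  456.] | [17.0, 1.0, 13.0] [0.12, 0.154, -0.046] 11mm 5.8d
[-0.08 -0.14 -0.48 -0.8  -0.73  0.02] tip [445.  -7. 267.] cam [ 343. -114.  319.] wr [ 271. -134.  471.] | [26.0, -0.0, 20.0] [0.168, 0.237, -0.081] 10mm 5.8d
[-0.06 -0.12 -0.44 -0.73 -0.77 -0.15] tip [453.  -9. 274.] cam [ 351. -114.  330.] wr [ 292. -137.  487.] | [34.0, -2.0, 26.0] [0.209, 0.321, -0.125] 11mm 5.9d
[-0.04 -0.1  -0.4  -0.66 -0.82 -0.31] tip [461. -12. 280.] cam [ 359. -114.  343.] wr [ 312. -139.  504.] | [42.0, -5.0, 33.0] [0.241, 0.405, -0.18] 11mm 6.0d
[-0.02 -0.08 -0.36 -0.6  -0.86 -0.47] tip [470. -16. 287.] cam [ 367. -113.  357.] wr [ 333. -139.  520.
[... 789 characters left out ...]
-121.  609.] | [96.0, -40.0, 86.0] [0.325, 0.791, -0.723] 16mm 6.9d
[ 0.1   0.04 -0.12 -0.19 -1.13 -1.44] tip [525. -54. 346.] cam [424. -92. 461.] wr [ 449. -113.  627.] | [106.0, -47.0, 98.0] [0.331, 0.821, -0.846] 17mm 7.1d
[ 0.12  0.06 -0.08 -0.12 -1.18 -1.6 ] tip [535. -61. 359.] cam [436. -84. 479.] wr [ 466. -104.  645.] | [116.0, -55.0, 112.0] [0.338, 0.837, -0.977] 18mm 7.3d
[ 0.14  0.08 -0.04 -0.06 -1.22 -1.76] tip [546. -69. 374.] cam [449. -76. 498.] wr [482. -93. 663.] | [126.0, -62.0, 126.0] [0.349, 0.838, -1.112] 19mm 7.6d
[ 0.16  0.1   0.    0.01 -1.27 -1.92] tip [556. -75. 390.] cam [463. -66. 516.] wr [497. -82. 681.] | [137.0, -69.0, 142.0] [0.364, 0.824, -1.252] 20mm 7.8d
```

```bash
python3 -m creep '[[[17,1,13],[0.06,0.077,-0.023],-1],[[17,1,13],[0.12,0.154,-0.046],-1],[[26,0,20],[0.168,0.237,-0.081],-1],[[34,-2,26],[0.209,0.321,-0.125],-1],[[42,-5,33],[0.241,0.405,-0.18],-1],[[50,-9,40],[0.267,0.486,-0.245],-1],[[59,-14,48],[0.287,0.563,-0.32],-1],[[67,-20,56],[0.301,0.633,-0.406],-1],[[76,-26,65],[0.312,0.696,-0.502],-1],[[86,-33,80],[0.319,0.749,-0.608],-0.5],[[96,-40,95],[0.325,0.791,-0.723],-0.2],[[100,-47,112],[0.331,0.821,-0.846],0.2]]'; python3 - <<'E'
from pp import *
th,az=.2,.3
w=yw+az;a=np.array([np.sin(th)*np.cos(w),np.sin(th)*np.sin(w),-np.cos(th)])
an=np.radians(70)
t=pw(35-120*np.cos(an),-46,207+120*np.sin(an))+(18.7-90)*a
s=arm.read_state();R0=R.from_quat(s['ee_rot']);print(s['joints'].round(2),(t-s['position']).round(1),(goal2(th,az,True)*R0.inv()).as_rotvec().round(3))
E
```

```text
clock: 23.32
position: [519.0, -53.9, 354.9]
ee_rot: [0.473, 0.644, -0.42, -0.431]
contact_force: [0.1, 0.1, 0.1]
gripper_width: 36.0
[ 0.1   0.03 -0.1  -0.19 -1.17 -1.46] [ 37.1 -21.6  34.7] [-0.102  0.091 -0.357]
```

```bash
python3 -m creep '[[[3,-5,20],[-0.034,0.03,-0.12],0.5],[[15,-12,32],[-0.068,0.06,-0.24],0.5],[[37,-21.6,35],[-0.102,0.091,-0.357],0.5],[[37,-21.6,35],[-0.102,0.091,-0.357],0.5],[[37,-21.6,35],[-0.102,0.091,-0.357],0.5]]'; python3 - <<'E'
from pp import *
im,d,s=snap('wrist','w20');im3,d3,_=snap('top','t20');snap('scene','s20')
print(s['position'],press(s['position']).round(1),s['gripper_width'])
c=cloud('wrist',d,s)
m=(im.max(-1)<60)&(c[...,2]>290)&(c[...,2]<345)&(np.hypot(c[...,0]-570,c[...,1]+74)<30)
p=np.array([press(v) for v in c[m]]);print(len(p),p.min(0).round(1),p.max(0).round(1),p.mean(0).round(1))
E
```

```text
clock: 23.73
position: [555.7, -74.6, 388.5]
ee_rot: [0.579, 0.51, -0.392, -0.501]
contact_force: [-0.4, 0.1, -0.1]
gripper_width: 63.9
[555.71086247 -74.59733389 388.46768154] [-20.1 -49.4 388.5] 63.90945875959814
1712 [-20.9 -59.7 312.7] [  4.9 -32.5 335.5] [-11.  -46.4 328.4]
```

View pics/w20.png

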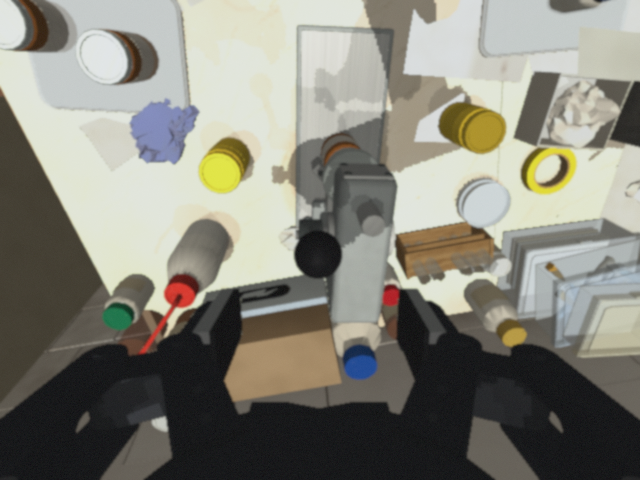

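View pics/s20.png

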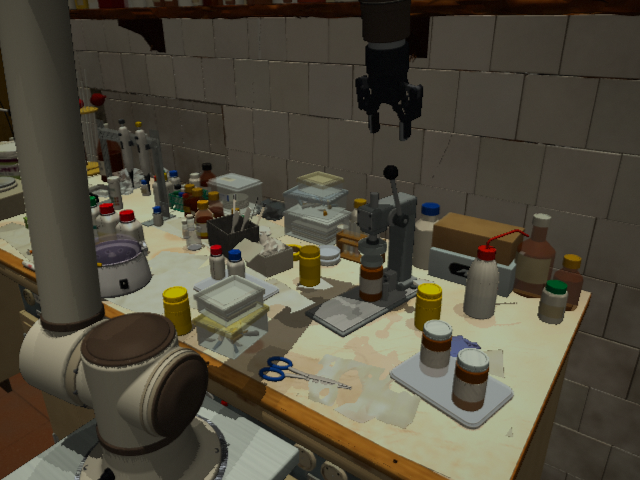

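```bash
python3 -m creep '[[[5,0,-25],[0,0,0],0.5],[[10,0.5,-55],[0,0,0],0.5],[[15,1,-80],[0,0,0],0.5],[[17,1,-91],[0,0,0],0.5],[[17,1,-91],[0,0,0],0.5],[[17,1,-91],[0,0,0],0.5]]'; python3 -m creep '[[[0,0,0],[0,0,0],-1],[[0,0,0],[0,0,0],-1],[[0,0,0],[0,0,0],-1],[[0,0,0],[0,0,0],-1],[[0,0,0],[0,0,0],-1],[[0,0,0],[0,0,0],-1],[[0,0,0],[0,0,0],-1]]'; python3 - <<'E'
from pp import *
im,d,s=snap('wrist','w21')
print(press(s['position']).round(1),s['gripper_width'],s['contact_force'])
E
```

```text
clock: 24.38
position: [571.3, -75.2, 300.9]
ee_rot: [0.581, 0.511, -0.391, -0.499]
contact_force: [0.0, -0.6, 0.7]
gripper_width: 64.7
clock: 24.97
position: [572.3, -73.6, 303.1]
ee_rot: [0.581, 0.513, -0.39, -0.498]
contact_force: [-2.5, 5.2, 5.1]
gripper_width: 27.1
[ -4.  -45.2 303.1] 27.1329650503297 [-2.47917296  5.2196068   5.09461847]
```

View pics/w21.png

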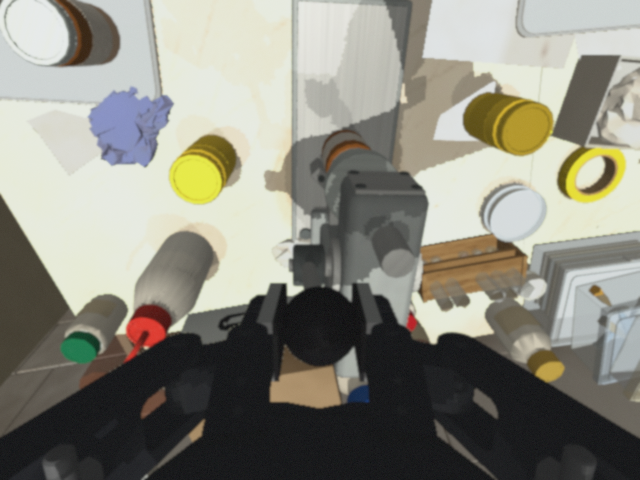

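```bash
python3 -m creep '[[[0,0,0],[0,0,0],0],[[0,0,0],[0,0,0],0],[[0,0,0],[0,0,0],0],[[-1,0,-7],[0,0,0],0],[[-1,0,-7],[0,0,0],0],[[-1,0,-7],[0,0,0],-1],[[-1,0,-7],[0,0,0],-1],[[-1,0,-7],[0,0,0],-1],[[-1,0,-7],[0,0,0],-1],[[-1,0,-7],[0,0,0],-1]]'; python3 - <<'E'
from pp import *
s=arm.read_state()
print(press(s['position']).round(1),s['gripper_width'],s['contact_force'],s['joints'].round(2))
for lv in (0,.15,.3,.45,.6,.75,.85,.95,1.0,1.03):
    f=lambda l:pw(35-120*np.cos(np.radians(70)-l),0,207+120*np.sin(np.radians(70)-l))
    print(lv,(f(lv)-f(0)).round(1).tolist())
E
```

```text
clock: 25.85
position: [570.6, -72.8, 293.5]
ee_rot: [0.579, 0.512, -0.391, -0.499]
contact_force: [-1.4, 7.4, 1.3]
gripper_width: 27.4
[ -5.9 -44.8 293.5] 27.439355415196314 [-1.43030677  7.43632548  1.31042017] [ 0.16  0.16 -0.16  0.01 -1.04 -1.91]
0 [0.0, 0.0, 0.0]
0.15 [-16.1, 3.2, -7.4]
0.3 [-30.9, 6.1, -17.2]
0.45 [-44.1, 8.7, -29.1]
0.6 [-55.4, 10.9, -42.9]
0.75 [-64.6, 12.7, -58.2]
0.85 [-69.4, 13.6, -69.2]
0.95 [-73.2, 14.4, -80.6]
1.0 [-74.6, 14.7, -86.4]
1.03 [-75.3, 14.8, -89.9]
```

```bash
python3 -m creep '[[[-8,1.6,-3.3],[0,0,0],-1],[[-16.1,3.2,-7.4],[0,0,0],-1],[[-23.6,4.7,-12.1],[0,0,0],-1],[[-30.9,6.1,-17.2],[0,0,0],-1],[[-37.6,7.4,-23],[0,0,0],-1],[[-44.1,8.7,-29.1],[0,0,0],-1],[[-50,9.8,-36],[0,0,0],-1],[[-55.4,10.9,-42.9],[0,0,0],-1],[[-60.2,11.8,-50.3],[0,0,0],-1],[[-64.6,12.7,-58.2],[0,0,0],-1],[[-64.6,12.7,-58.2],[0,0,0],-1]]'; python3 - <<'E'
from pp import *
s=arm.read_state()
im,d,_=snap('wrist','w22')
print(press(s['position']).round(1),s['gripper_width'],s['contact_force'],s['joints'].round(2))
snap('scene','s22')
im2=cv2.imread('pics/s22.png');cv2.imwrite('pics/s22z.png',cv2.resize(im2[130:330,290:440],None,fx=2.97,fy=2.97,interpolation=cv2.INTER_CUBIC))
E
```

```text
clock: 26.77
position: [504.0, -62.4, 233.0]
ee_rot: [0.58, 0.51, -0.393, -0.5]
contact_force: [0.4, -0.0, -0.3]
gripper_width: -0.0
[-73.3 -47.4 233. ] -0.0007825671413038844 [ 0.44952723 -0.04907745 -0.34741261] [ 0.21  0.09 -0.42  0.03 -0.87 -1.98]
```

View pics/s22z.png

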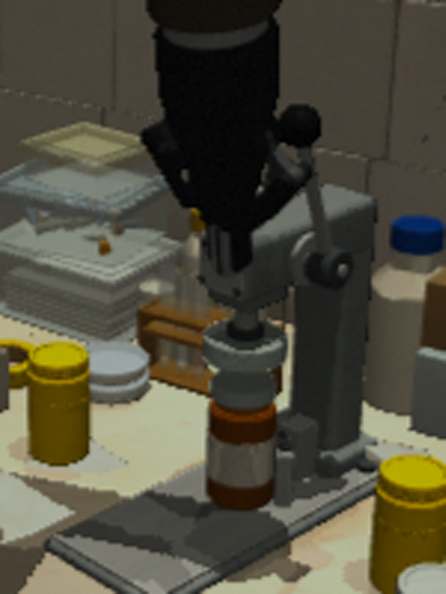

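```bash
python3 -m creep '[[[0,0,35],[0,0,0],-1],[[0,0,75],[0,0,0],-0.5],[[0,0,115],[0,0,0],0],[[10,-2,150],[0,0,0],0.3],[[40,-6,156],[0,0,0],0.3],[[52.5,-8,156],[0,0,0],0.3],[[52.5,-8,156],[0,0,0],0.3],[[52.5,-8,156],[0,0,0],0.3]]'; python3 - <<'E'
from pp import *
im,d,s=snap('wrist','w23')
print(press(s['position']).round(1),s['gripper_width'])
c=cloud('wrist',d,s)
m=(im.max(-1)<60)&(c[...,2]>280)&(c[...,2]<345)&(np.hypot(c[...,0]-570,c[...,1]+74)<30)
p=np.array([press(v) for v in c[m]])
def r(z):return np.linalg.norm(p-z,axis=1)-15
o=least_squares(r,[-6,-46,320],loss='soft_l1');print(len(p),o.x.round(1),np.abs(r(o.x)).mean())
E
```

```text
clock: 27.53
position: [559.0, -70.4, 390.7]
ee_rot: [0.581, 0.51, -0.392, -0.499]
contact_force: [-1.0, -0.1, -0.1]
gripper_width: 55.6
[-17.7 -44.6 390.7] 55.62753785980719
1699 [ -5.4 -46.2 318.9] 0.368500424583889
```

View pics/w23.png

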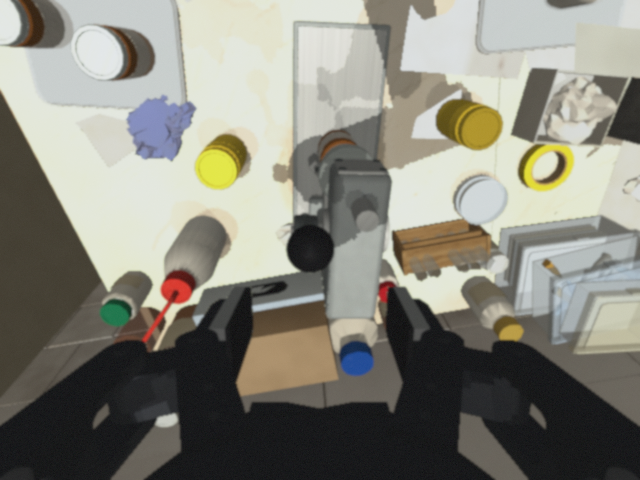

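```bash
python3 -m creep '[[[4,-1,-25],[0,0,0],0.3],[[8,-2,-55],[0,0,0],0.3],[[13,-3,-82],[0,0,0],0.3],[[16,-3.5,-96],[0,0,0],0.3],[[16,-3.5,-96],[0,0,0],0.3],[[16,-3.5,-96],[0,0,0],0.3],[[16,-3.5,-96],[0,0,0],0.3]]'; python3 - <<'E'
from pp import *
im,d,s=snap('wrist','w24')
print(press(s['position']).round(1),s['gripper_width'],s['contact_force'])
c=cloud('wrist',d,s)
m=(im.max(-1)<60)&(c[...,2]>280)&(c[...,2]<345)&(np.hypot(c[...,0]-570,c[...,1]+74)<25)
p=np.array([press(v) for v in c[m]])
def r(z):return np.linalg.norm(p-z,axis=1)-15
o=least_squares(r,[-6,-46,320],loss='soft_l1');print(len(p),o.x.round(1),np.abs(r(o.x)).mean())
E
```

```text
clock: 28.17
position: [575.0, -73.7, 297.5]
ee_rot: [0.581, 0.512, -0.391, -0.498]
contact_force: [0.3, -0.4, 0.1]
gripper_width: 55.3
[ -1.4 -44.8 297.5] 55.251093078816794 [ 0.32783741 -0.40784566  0.14979965]
5121 [ -5.4 -46.1 318.8] 0.3764932064872483
```

View pics/w24.png

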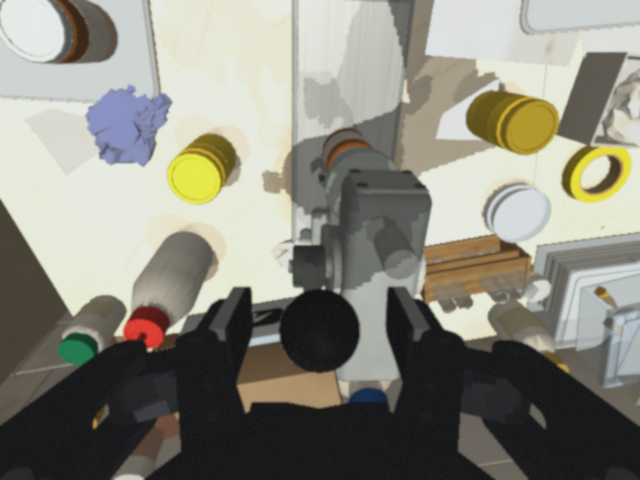

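On target. Close and check the width.

```bash
python3 -m creep '[[[0,0,0],[0,0,0],-1],[[0,0,0],[0,0,0],-1],[[0,0,0],[0,0,0],-1],[[0,0,0],[0,0,0],-1],[[0,0,0],[0,0,0],-1],[[0,0,0],[0,0,0],-1]]'; python3 - <<'E'
from pp import *
s=arm.read_state()
print(press(s['position']).round(1),s['gripper_width'],s['contact_force'])
E
python3 -m creep '[[[-4,0.8,-1.6],[0,0,0],-1],[[-8,1.6,-3.3],[0,0,0],-1],[[-12,2.4,-5.3],[0,0,0],-1],[[-16.1,3.2,-7.4],[0,0,0],-1],[[-16.1,3.2,-7.4],[0,0,0],-1]]'
```

```text
clock: 28.72
position: [574.8, -73.7, 297.2]
ee_rot: [0.581, 0.512, -0.391, -0.498]
contact_force: [-2.3, 1.3, 6.4]
gripper_width: 27.2
[ -1.6 -44.8 297.2] 27.19865840941614 [-2.31377825  1.32895033  6.40887175]
clock: 29.13
position: [560.1, -70.5, 290.5]
ee_rot: [0.582, 0.513, -0.39, -0.496]
contact_force: [1.4, -0.6, 4.5]
gripper_width: 27.1
```

```bash
python3 - <<'E'
from pp import *
im,d,s=snap('wrist','w25')
c=cloud('wrist',d,s)
m=(im.max(-1)<60)&(c[...,2]>270)&(c[...,2]<345)&(np.hypot(c[...,0]-555,c[...,1]+71)<25)
p=np.array([press(v) for v in c[m]])
def r(z):return np.linalg.norm(p-z,axis=1)-15
o=least_squares(r,[-20,-46,313],loss='soft_l1');print(press(s['position']).round(1),len(p),o.x.round(1),np.abs(r(o.x)).mean())
E
```

```text
[-16.6 -44.6 290.5] 8389 [-20.7 -45.9 312.9] 4.099062506608014
```

View pics/w25.png

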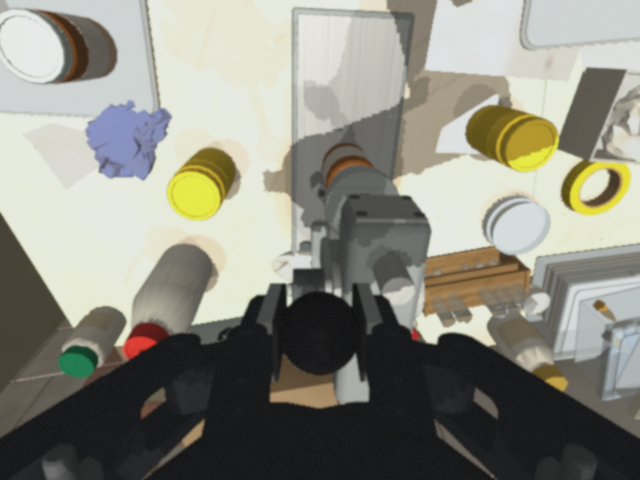

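```bash
python3 -m creep '[[[-4,0.8,-2.3],[0,0,0],-1],[[-7.5,1.5,-4.7],[0,0,0],-1],[[-11,2.2,-7.2],[0,0,0],-1],[[-14.8,2.9,-9.8],[0,0,0],-1],[[-18,3.5,-12.7],[0,0,0],-1],[[-21.5,4.2,-15.6],[0,0,0],-1],[[-25,4.9,-18.6],[0,0,0],-1],[[-28,5.5,-21.7],[0,0,0],-1],[[-28,5.5,-21.7],[0,0,0],-1]]';  python3 - <<'E'
from pp import *
s=arm.read_state();print(press(s['position']).round(1))
E
```

```text
clock: 29.93
position: [531.8, -64.5, 268.7]
ee_rot: [0.581, 0.513, -0.39, -0.497]
contact_force: [-1.3, 1.7, 7.8]
gripper_width: 27.5
[-45.5 -44.1 268.7]
```

```bash
python3 -m creep '[[[-3,0.6,-3.3],[0,0,0],-1],[[-6,1.1,-6.7],[0,0,0],-1],[[-8.7,1.7,-10.2],[0,0,0],-1],[[-11.3,2.2,-13.8],[0,0,0],-1],[[-13.8,2.7,-17.5],[0,0,0],-1],[[-16.2,3.2,-21.3],[0,0,0],-1],[[-18.5,3.6,-25.2],[0,0,0],-1],[[-20.5,4,-29.1],[0,0,0],-1],[[-20.5,4,-29.1],[0,0,0],-1]]';  python3 - <<'E'
from pp import *
s=arm.read_state();print(press(s['position']).round(1))
snap('scene','s26')
im2=cv2.imread('pics/s26.png');cv2.imwrite('pics/s26z.png',cv2.resize(im2[130:330,290:440],None,fx=2.97,fy=2.97,interpolation=cv2.INTER_CUBIC))
E
```

```text
clock: 30.68
position: [514.8, -60.4, 239.2]
ee_rot: [0.582, 0.515, -0.389, -0.494]
contact_force: [11.6, -2.0, -0.7]
gripper_width: 27.3
[-63.  -43.4 239.2]
```

View pics/s26z.png

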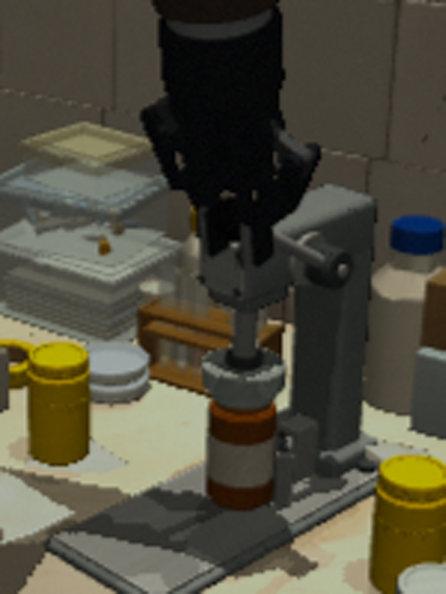

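```bash
python3 -m creep '[[[1,-0.2,-3],[0,0,0],-1],[[1,-0.2,-6],[0,0,0],-1],[[0.5,-0.1,-9],[0,0,0],-1],[[0,0,-12],[0,0,0],-1],[[-0.5,0.1,-15],[0,0,0],-1],[[-1,0.2,-18],[0,0,0],-1],[[-1,0.2,-18],[0,0,0],-1]]';  python3 - <<'E'
from pp import *
s=arm.read_state();print(press(s['position']).round(1))
E
```

```text
clock: 31.32
position: [508.9, -59.3, 220.5]
ee_rot: [0.58, 0.512, -0.39, -0.499]
contact_force: [-5.2, 8.9, 8.9]
gripper_width: 27.0
[-69.  -43.4 220.5]
```

```bash
python3 -m creep '[[[-0.5,0.1,-2],[0,0,0],-1],[[-1,0.2,-4],[0,0,0],-1],[[-1.3,0.2,-6],[0,0,0],-1],[[-1.3,0.2,-6],[0,0,0],-1]]';  python3 - <<'E'
from pp import *
s=arm.read_state();print(press(s['position']).round(1),s['contact_force'])
E
python3 -m creep '[[[0,0,-2],[0,0,0],-1],[[0,0,-4],[0,0,0],-1],[[0,0,-4],[0,0,0],-1]]';  python3 - <<'E'
from pp import *
s=arm.read_state();print(press(s['position']).round(1),s['contact_force'])
im,d,s=snap('wrist','w27');snap('scene','s27')
im2=cv2.imread('pics/s27.png');cv2.imwrite('pics/s27z.png',cv2.resize(im2[130:330,290:440],None,fx=2.97,fy=2.97,interpolation=cv2.INTER_CUBIC))
E
```

```text
clock: 31.65
position: [509.5, -59.2, 215.2]
ee_rot: [0.581, 0.513, -0.389, -0.498]
contact_force: [13.9, 4.7, -0.8]
gripper_width: 27.4
[-68.5 -43.3 215.2] [13.88466949  4.65738401 -0.81126736]
clock: 31.9
position: [507.8, -59.0, 210.3]
ee_rot: [0.58, 0.512, -0.39, -0.499]
contact_force: [-9.7, 7.7, 8.3]
gripper_width: 27.2
[-70.1 -43.3 210.3] [-9.65668825  7.6884374   8.31876117]
```

View pics/s27z.png

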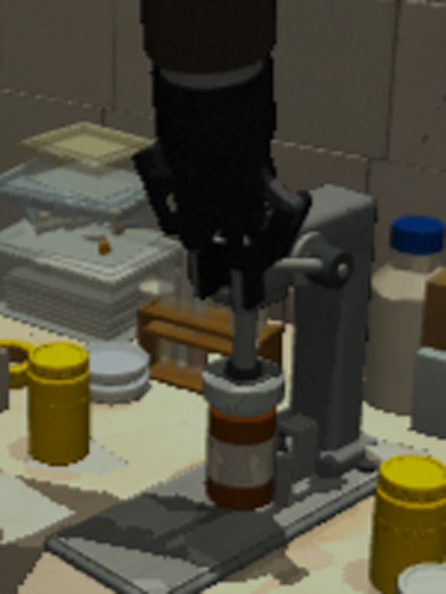

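View pics/w27.png

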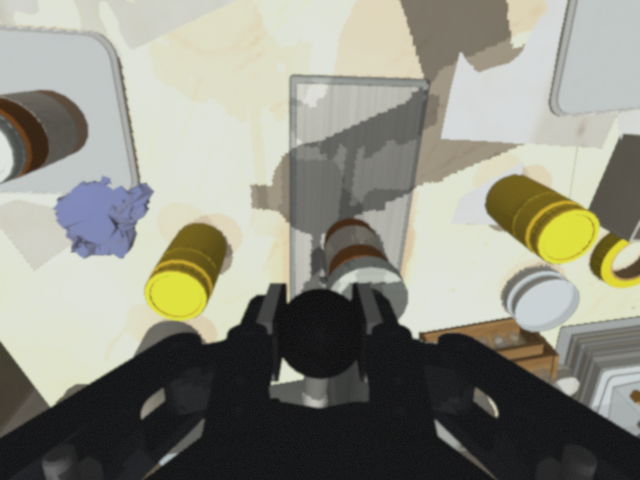

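```bash
cat > ball.py <<'E'
from pp import *
def ball(f):
    N=np.load('pics/'+f+'.npz');s={'position':N['p'],'ee_rot':N['q']}
    c=cloud('wrist',N['d'],s);im=N['im']
    v,u=np.mgrid[:480,:640]
    m=(np.hypot(u-320,v-330)<34)
    p=np.array([press(x) for x in c[m]])
    r=lambda z:np.linalg.norm(p-z,axis=1)-15
    o=least_squares(r,p.mean(0)-[0,0,10],loss='soft_l1')
    print(f,'tip',press(N['p']).round(1),'ball',o.x.round(1),'res',np.abs(r(o.x)).mean().round(2),'lever',np.radians(70)-np.arctan2(o.x[2]-207,35-o.x[0]),'R',np.hypot(o.x[2]-207,35-o.x[0]))
E
python3 -c "
from ball import *
for f in ('w24','w25','w27'): ball(f)"
```

```text
w24 tip [ -1.4 -44.8 297.5] ball [ -5.4 -46.1 318.9] res 1.02 lever -0.0022388565728443943 R 118.9438967445107
w25 tip [-16.6 -44.6 290.5] ball [-20.1 -46.  312.4] res 0.95 lever 0.13285162563774766 R 118.96373709408506
w27 tip [-70.1 -43.3 210.3] ball [-79.7 -45.1 239.6] res 0.92 lever 0.9452103697887884 R 119.24502889501944
```

```bash
python3 -m creep '[[[-1,0.2,-2],[0,0,0],-1],[[-2,0.4,-4],[0,0,0],-1],[[-2,0.4,-5],[0,0,0],-1],[[-2,0.4,-5],[0,0,0],-1]]';  python3 -c "
from ball import *
s=arm.read_state();print(s['contact_force'],s['gripper_width'])
snap('wrist','w28');ball('w28')"
```

```text
clock: 32.33
position: [507.2, -58.8, 206.2]
ee_rot: [0.581, 0.512, -0.389, -0.498]
contact_force: [-7.2, 6.9, 11.5]
gripper_width: 27.1
[-7.24902495  6.93145444 11.48314567] 27.113283990024996
w28 tip [-70.8 -43.3 206.2] ball [-80.8 -45.1 235.6] res 0.86 lever 0.9799042736138246 R 119.28024045235661
```

```bash
python3 -m creep '[[[0,0,-2],[0,0,0],-1],[[0,0,-4],[0,0,0],-1],[[0,0,-4],[0,0,0],-1],[[0,0,-4],[0,0,0],-1]]';  python3 -c "
from ball import *
s=arm.read_state();print(s['contact_force'],s['gripper_width'])
snap('wrist','w29');ball('w29')
snap('scene','s29')
im2=cv2.imread('pics/s29.png');cv2.imwrite('pics/s29z.png',cv2.resize(im2[130:330,290:440],None,fx=2.97,fy=2.97,interpolation=cv2.INTER_CUBIC))
"
```

```text
clock: 32.72
position: [505.5, -58.3, 203.0]
ee_rot: [0.58, 0.512, -0.39, -0.499]
contact_force: [-11.6, 12.3, 18.7]
gripper_width: 27.3
[-11.59663428  12.30621203  18.70828733] 27.274469941356667
w29 tip [-72.5 -43.1 203. ] ball [-80.9 -45.  235. ] res 0.81 lever 0.9844915446279487 R 119.25172697916838
```

View pics/s29z.png

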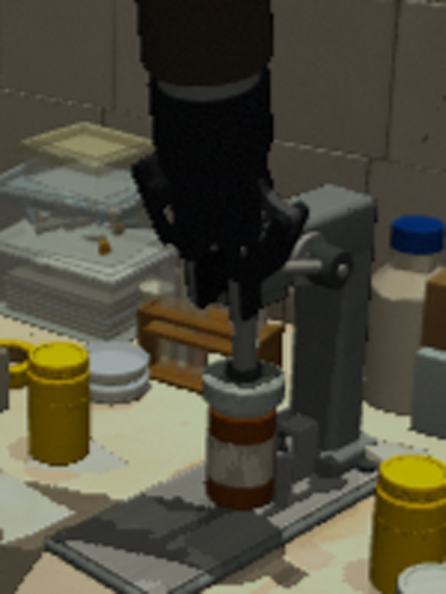

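```bash
python3 -m creep '[[[2,-0.4,8],[0,0,0],-1],[[4.8,-1,16],[0,0,0],-1],[[9.6,-1.9,28],[0,0,0],-1],[[14,-2.8,36],[0,0,0],-1],[[18.8,-3.7,44],[0,0,0],-1],[[24.5,-4.8,51],[0,0,0],-1],[[30,-5.9,58],[0,0,0],-1],[[36.5,-7.2,64],[0,0,0],-1],[[43.3,-8.5,70],[0,0,0],-1],[[50,-9.9,75],[0,0,0],-1],[[58,-11.4,80],[0,0,0],-1],[[58,-11.4,80],[0,0,0],-1]]';  python3 -c "
from ball import *
s=arm.read_state();print(s['contact_force'],s['gripper_width'])
snap('wrist','w30');ball('w30')"
```

```text
clock: 33.82
position: [564.0, -70.6, 278.2]
ee_rot: [0.58, 0.51, -0.391, -0.5]
contact_force: [3.2, 2.9, -3.0]
gripper_width: 27.1
[ 3.20620901  2.90355728 -3.01256645] 27.05108583502512
w30 tip [-12.7 -43.9 278.2] ball [-17.7 -45.4 308.9] res 26.98 lever 0.12857916166910854 R 114.68922252701643
```

View pics/w30.png

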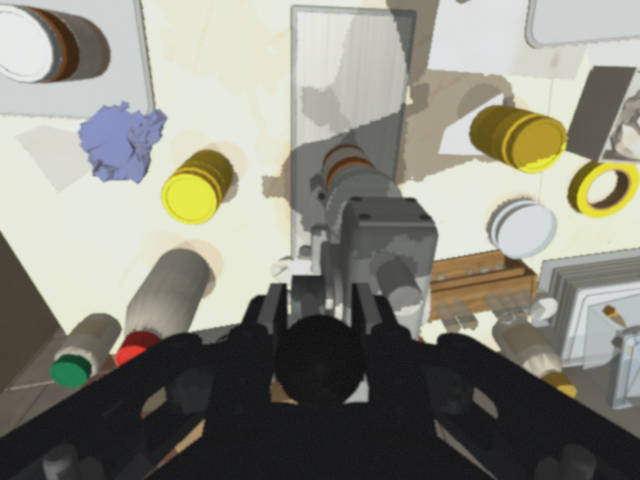

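```bash
python3 -m creep '[[[6,-1.2,3.5],[0,0,0],-1],[[12,-2.4,6],[0,0,0],-1],[[15,-3,7.5],[0,0,0],-1],[[15,-3,7.5],[0,0,0],-0.5],[[15,-3,7.5],[0,0,0],0.4],[[15,-3,7.5],[0,0,0],0.4],[[15,-3,7.5],[0,0,0],0.4],[[15,-3,7.5],[0,0,0],0.4],[[15,-3,7.5],[0,0,0],0.4]]'; python3 -m creep '[[[-3,0,20],[0,0,0],0.4],[[-8,0,50],[0,0,0],0.4],[[-15,0,85],[0,0,0],0.4],[[-22,0,115],[0,0,0],0.4],[[-40,0,125],[0,0,0],0.4],[[-60,0,125],[0,0,0],0.4],[[-60,0,125],[0,0,0],0.4]]'; python3 - <<'E'
from pp import *
im,d,s=snap('wrist','w31');snap('scene','s31')
print(press(s['position']).round(1),s['contact_force'],s['gripper_width'])
c=cloud('wrist',d,s)
m=(im.max(-1)<60)&(c[...,2]>280)&(c[...,2]<345)&(np.hypot(c[...,0]-570,c[...,1]+74)<30)
p=np.array([press(v) for v in c[m]])
r=lambda z:np.linalg.norm(p-z,axis=1)-15
o=least_squares(r,[-6,-46,320],loss='soft_l1');print(o.x.round(1),'lever',np.radians(70)-np.arctan2(o.x[2]-207,35-o.x[0]))
im2=cv2.imread('pics/s31.png');cv2.imwrite('pics/s31z.png',cv2.resize(im2[150:330,270:500],None,fx=3.3,fy=3.3,interpolation=cv2.INTER_CUBIC))
E
```

```text
clock: 34.62
position: [578.7, -74.8, 288.6]
ee_rot: [0.581, 0.511, -0.391, -0.498]
contact_force: [0.1, 0.8, -0.7]
gripper_width: 59.7
clock: 35.2
position: [516.4, -75.0, 415.9]
ee_rot: [0.581, 0.512, -0.39, -0.498]
contact_force: [-0.0, 0.4, 0.1]
gripper_width: 59.7
[-58.6 -57.4 415.9] [-7.03088409e-05  3.61343433e-01  5.57632628e-02] 59.73633534238227
[ -5.3 -46.3 318.9] lever -0.0030048318904765114
```

View pics/s31z.png

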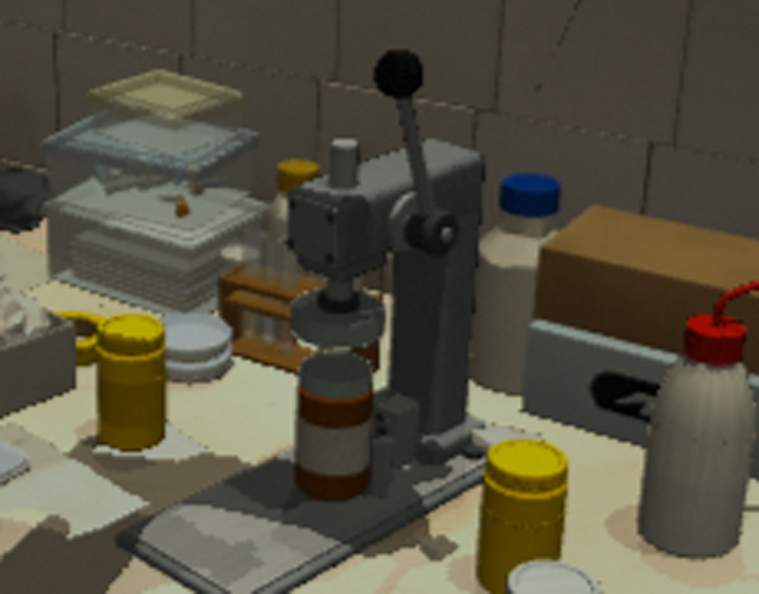

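View pics/w31.png

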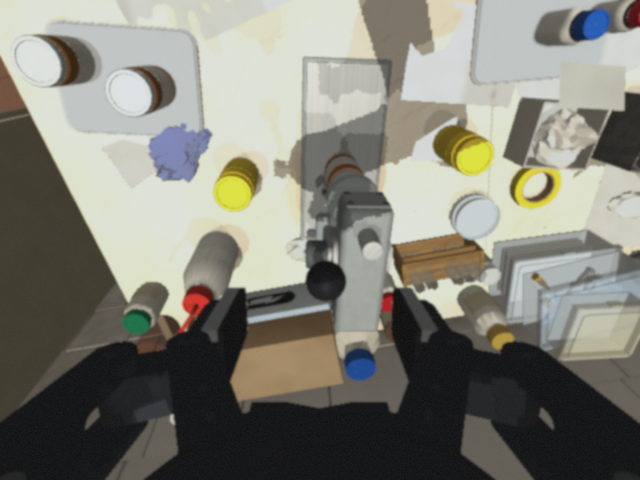

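```bash
python3 - <<'E'
from pp import *
def chk(f):
    N=np.load('pics/'+f+'.npz');c=cloud('scene',N['d'])
    q=c[200:310,345:400].reshape(-1,3);p=np.array([press(v) for v in q])
    k=(np.hypot(p[:,0],p[:,1])<34)&(p[:,2]>25)&(p[:,2]<130);p=p[k]
    b=p[(p[:,2]<85)]
    r=lambda z:np.hypot(b[:,0]-z[0],b[:,1]-z[1])-26
    o=least_squares(r,[0,0],loss='soft_l1');
    h=np.histogram(p[:,2],np.arange(86,132,2))
    print(f,'axis',o.x.round(1),len(b),np.abs(r(o.x)).mean().round(2));print(list(zip(h[1].astype(int).tolist(),h[0].tolist())))
for f in ('s20','s31'): chk(f)
a=cv2.imread('pics/s20.png');b=cv2.imread('pics/s31.png')
cv2.imwrite('pics/cmp.png',np.hstack([cv2.resize(i[225:315,340:410],None,fx=5.5,fy=5.5,interpolation=cv2.INTER_CUBIC) for i in (a,b)]))
E
```

```text
s20 axis [ 0.4 -0.2] 595 1.56
[(86, 17), (88, 20), (90, 26), (92, 34), (94, 19), (96, 14), (98, 9), (100, 8), (102, 12), (104, 24), (106, 20), (108, 19), (110, 71), (112, 86), (114, 9), (116, 0), (118, 0), (120, 0), (122, 0), (124, 0), (126, 0), (128, 0)]
s31 axis [ 0.5 -0. ] 592 1.49
[(86, 16), (88, 19), (90, 24), (92, 19), (94, 15), (96, 21), (98, 22), (100, 16), (102, 79), (104, 106), (106, 12), (108, 0), (110, 0), (112, 0), (114, 0), (116, 0), (118, 0), (120, 0), (122, 0), (124, 0), (126, 0), (128, 0)]
```

View pics/cmp.png

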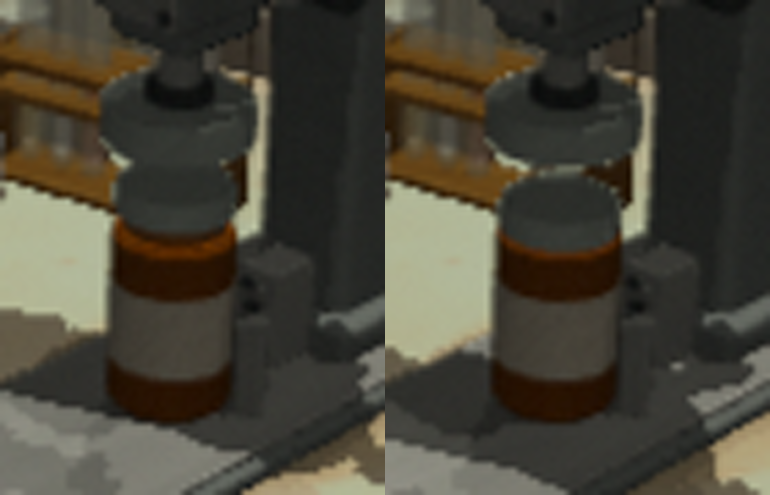

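Lid top dropped about 8 mm (112 → 104), the jar axis is unmoved at (0.5, 0.0) mm, and the lever is up. The arm is clear, so I'm handing in.

```bash
python3 -c "
from bench import arm
print(arm.job_done())"
```

```text
the job is handed in; nothing more can be done
None
```

The job is handed in at about 35 s of the 72 s allowed. I had no verdict back, so what follows rests on my own camera checks.

**What was done**
- **Sealed jar:** it stands on the finished tray, about 7 mm (x) and 35 mm (y) from the tray centre and about 97 mm from the stored jar.
- **New jar:** I stood it on the plate and pushed it into the V-block with a leaned-back hand. The final push reached about 12 N and pointed nearly straight along the press, so both faces were taking load.
- **Lever:** I pulled it to about 0.98 rad, where it went solid (18.7 N upward on the hand with almost no further movement). I then guided it back up and released it.

**Last checks**
- **Jar position:** the axis measured (0.5, 0.0) mm from the nest axis, unchanged by pressing. The camera calibration is only good to about 2 mm.
- **Lid:** the top dropped from about 112 to 104 mm above the worktop, the full 8 mm.
- **Lever and hand:** the lever read 0.00 rad and the force on the hand was zero.
- **Stored jar and bottles:** they looked undisturbed in the pictures, but I did not measure their positions again.

**What went wrong on the way**
- The first pinch on the lever ball slipped off before reaching the lid. The lever sprang back up by itself, and I saw no effect on the jar.
- I briefly read about 8 N sideways when lifting off the new jar on the plate. I suspect the open fingers brushed the press head; it went away when I backed off.
- The first attempt to lean the hand ran into the wrist joint limits, so I took a different wrist position.

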